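# Tip the angle plate onto its short leg against the fence

### The arm

A 6-joint arm with a two-finger parallel gripper is mounted at the origin on a cart in front of the work surface, level with it; the furniture and walls round the work are solid. World frame = base frame: x ahead of the robot, y to its left, z up, the work surface at z = 0. Lengths are in mm, angles in degrees, forces in N, time in s.
With the tool pointing down it reaches from about 300 to 850 mm from the base axis. Payload 4.2 kg.
Tool frame: the origin (TCP) lies between the finger pads; the fingertips stand 8 mm ahead of it and the grasp point (between the pads) lies 11 mm behind it; x points along the fingers, y is the direction in which the jaws open and shut, and the axes are right-handed (so a half turn about x gives the same grasp; the last joint's range is limited). The gripper opens to 91 mm and grips with 3 to 60 N. Pads are 32 mm wide; open, the fingers measure 118 mm over their backs; the gripper's body (76 mm by 178 mm) begins 60 mm behind the grasp point.
Start: joints at [63.025, 18.312, 89.639, -0, 72.044, -1.146], TCP at [250.525, 517.574, 189.876] pointing down, gripper open.
Joint ranges: [-177.97, 177.97], [-48.28, 115.42], [12.27, 149.76], [-77.06, 257.06], [2.81, 150.46], [-146.56, 146.56]. Speed limits (degrees/s): [147.25, 147.25, 180, 180, 180, 180].

### API

Orientations are given as [roll, pitch, yaw] about the fixed x, y, z axes, in that order (R = Rz(yaw) Ry(pitch) Rx(roll)).
In Python, from workcell import env gives the robot as it stands.
- The arm moves only by the tool arm_command, never from a script. Its arguments are lists of equal length, an entry for each row: "slide": the shift along the tool's x, y, z in cm, a list of three; "turn": the turn, a rotation vector about the tool's x, y, z in rad, a list of three; "grip": the closure in counts, from 0 (fully open) to 255 (shut). A call has 1 to 20 rows; each row is the pose to reach, as a shift and turn from the pose commanded when the call began, along the tool's axes at that moment; what a row does not reach only later rows make up. A row lasts 1/12 s, in which the tool goes at most 41.7 mm and 7.16 degrees, less where a joint would pass 70% of its speed; a pose out of reach is approached as far as the arm can. A call with a gripper value outside its range is refused whole. The fingers move at their own pace and stop on an object; "newtons" is the grip in N (left out, the last holds). Time passes only in rows, so rows that repeat a pose let the fingers close. It gives the time, the measured TCP pose, the force and the opening at its end, in the units of the state.
- env.state(): the state, without advancing time (a new reading comes with each control period).
- env.grab_frame(name): name is "scene" or "top"; returns (picture, depth): 384x512x3 uint8, red, green, blue; 384x512 float32, mm along the optical axis (not along the pixel's ray), 0 where there is no reading.
- env.calibration(name): a dict with "K" (3x3 intrinsics, pixels), "camera_from_world" (4x4, takes a point from world to camera coordinates). Camera axes: x right, y up, looking along -z (the intrinsics and any distortion apply to the point x, -y, -z); pixel columns grow to the right and rows downward; lengths in mm; the calibration is good to about 2 mm. A picture is of the moment at which its call begins. calibration takes no time and is no camera call.
- env.job_done(): hands the job in, once; it reports no verdict.
Trained networks look in the newest picture that a camera, given by its name, has taken for a name from the list of things; names that differ only in an ending like _2 or _b are one class to them, and where a whole thing is asked for, a point or a joint stands for the part that bears it (a point fixed in the world has none). Each returns a list of dicts, best first, with "p" (0 to 1); they miss things now and then, are a little off and sometimes report something else, mostly with a low value. They report only what shows in the picture. A call takes as long as a camera call.
- env.search_frame(camera, label): "point" ([x, y, z] in mm, in world coordinates, good to about 4 mm: the middle of the surface that is visible of it).
The state is a dict: "time_s": time; "qpos": joint angles; "qvel": joint speeds; "effort": joint torques, N m; "ee_pos": TCP position; "ee_rot": TCP orientation; "force": force on the tool from outside, world axes, zero at the start; "torque": the same for the moment, N m; "gripper_width": finger opening in mm.
Only numpy, scipy, OpenCV 4.12 (cv2) and the standard library are available. Lean on these libraries where they do the work, as an engineer would, in place of code of your own. Each camera call takes 0.05 s, during which the arm holds its last target.

### The job

The blue angle plate lies on its long leg on the dark set-up plate. Tip it over its outer corner, keeping that corner down at the set-up plate and not letting the part drop or bang over, so that it stands flat on its short leg with the long leg upright, and slide it so that the end of the short leg is flush along its whole width against the aluminium fence. Let go of it there and leave the other things as they lie.

Things in the scene. Friction and masses are not known exactly. Their poses are not given: they have to be found in the camera images.
- angle_plate: Blue L-shaped part, 60 mm wide, 0.33 to 0.6 kg, legs 10 mm thick. Origin: middle of the outer corner edge (heel). x along that edge; long leg 130 mm from the origin along -y (z 0 to 10 mm), short leg 90 mm along +z (y -10 to 0 mm). Starts with z up, short leg upright on the fence's side; tipped, its z points level to the fence and its -y up. Centre of mass about y -41, z 24 mm.
- web_grip (a point): Point in the angle plate's gusset, at (0, -50, 42) mm in its frame; axes as the angle plate's. The gusset is a solid 12 mm web (x -6 to +6 mm) between the legs that can be pinched; its sloping edge runs from (y -115, z 10) to (y -10, z 80) mm, 9 mm beyond this point.
- toe_near (a point): Point on the angle plate at (-28, 0, 90) mm in its frame: the free end of the short leg, on its outer face, 2 mm from one side; must touch the fence at the end.
- toe_far (a point): The like point at (+28, 0, 90) mm, at the other side of the short leg's end.
- setup_plate: Dark steel plate, fixed, 220 x 320 x 12 mm (its x, y, z); origin: centre of its underside, on the worktop. A bare aluminium fence bar with screw heads, 200 mm along its x, 20 mm wide, 20 mm high above the plate's top, stands near its +y end; the face that looks to -y lies at y = +125 mm.
- fence (a point): Middle of the fence's working face (the one that looks along the set-up plate's -y), 10 mm above the plate's top; axes as the set-up plate's.
- wick_reel: Small flat dark green reel with a copper tail, 45 x 73 x 10 mm, lying loose on the far right corner of the set-up plate; leave it. Origin: centre of its underside.
- multimeter: Red multimeter on its back, 142 x 76 x 46 mm, to the left of the set-up plate; leave it. Origin: centre of its underside.
- tip_cleaner: Black round tin with brass wool, 68 mm across, 42 mm high, to the left of the set-up plate; leave it. Origin: centre of its underside.
- esd_brush: Black flat brush, 34 x 159 x 10 mm, behind and to the left of the set-up plate; leave it. Origin: centre of its underside.
- pliers_red: Red-handled pliers, 46 x 123 x 11 mm, to the right of the set-up plate; leave them. Origin: centre of the underside.

How it is judged (in metres and radians):
On the way:
1. the angle plate has been tipped about half-way over its corner (angle between angle_plate's own z axis and vertical between 0.7 and 1.2 rad), for 0.1 s.
At the end, for the whole second after the job is handed in: The angle plate stands at rest and released on its short leg: long leg upright within 3 degrees, heel and toe within 3 mm of the set-up plate's top, and both ends of the short leg's free edge within 2.5 mm of the fence face, between the fence's ends (angle between angle_plate's own y axis and vertical above 3.09 rad and y of toe_near in the frame of setup_plate between 0.1225 and 0.1275 m and y of toe_far in the frame of setup_plate between 0.1225 and 0.1275 m and z of each of toe_near, angle_plate in the frame of setup_plate below 0.015 m and x of toe_near in the frame of setup_plate between -0.1 and 0.1 m and x of toe_far in the frame of setup_plate between -0.1 and 0.1 m and linear speed of angle_plate below 0.01 m/s and contact force between the fingers and angle_plate below 0.05 N); the robot touches nothing.
It fails at once if the angle plate drops or bangs over (turns faster than 3.5 rad/s) (angular speed of angle_plate above 3.5 rad/s).
It fails at once if its outer corner is lifted clear of the set-up plate (more than 20 mm) (z of angle_plate in the frame of setup_plate above 0.032 m).
It fails at once if another thing is disturbed (moved more than 20 mm) (distance of any of wick_reel, multimeter, tip_cleaner, esd_brush, pliers_red from where it was at the start of the episode above 0.02 m).
It also fails if it takes over 38 s, if anything falls off the work surface, if the arm or the gripper's body presses on something with over 40 N, if the wrist force passes 120 N, or if a joint passes its speed limit or range.

## Working session

There is one attempt and no reset: what is moved stays moved. The work goes in short steps, Python scripts to look and compute and a tool call to move; the robot and the scene stay as the last step left them, time stands still between calls to the robot, and variables do not carry over. Pictures are saved under pics/ and viewed, and the job is handed in when it is done.

Besides the shell and the picture viewer there is one more tool, called as name(argument=value, ...) on one line, values as JSON. arm_command: Moves the arm, as the interface text tells. Its arguments: {"type":"object","properties":{"slide":{"type":"array","items":{"type":"array","items":{"type":"number"}}},"turn":{"type":"array","items":{"type":"array","items":{"type":"number"}}},"grip":{"type":"array","items":{"type":"number"}},"newtons":{"type":"number"}},"required":["slide","turn","grip"]}

```bash
mkdir -p pics; ls
python3 - <<'E'
from workcell import env
import cv2,numpy as np
print(env.state())
for n in("scene","top"):
    p,d=env.grab_frame(n); cv2.imwrite(f"pics/{n}0.png",p[:,:,::-1]); np.save(f"pics/{n}0.npy",d)
    c=env.calibration(n); print(n,c)
    for l in("angle_plate","setup_plate"):
        print(l,env.search_frame(n,l)[:2])
E
```

```text
pics
{'time_s': 0.0, 'qpos': array([ 6.30244292e+01,  1.83509749e+01,  8.97076625e+01, -1.20830391e-03,
        7.20437414e+01, -1.14578176e+00]), 'qvel': array([ 0.07984825, -0.09032706,  0.0970904 ,  0.01127751, -0.10579074,
        0.05830048]), 'effort': array([ 1.34258138e-03, -4.12469029e+01, -2.31977302e+01,  7.26706395e-02,
        4.58222092e-02, -1.45731719e-04]), 'ee_pos': array([250.27726135, 517.05119276, 189.01849062]), 'ee_rot': array([ -90.50289797,   89.89761476, -116.33231343]), 'force': array([ 0.75234749,  0.30503521, -0.20392575]), 'torque': array([ 0.01459565,  0.01901319, -0.01570499]), 'gripper_width': 91.32678150164446}
scene {'K': array([[396.42591758,   0.        , 254.40730454],
       [  0.        , 396.42591758, 190.02899227],
       [  0.        ,   0.        ,   1.        ]]), 'camera_from_world': array([[ 8.46773378e-01, -5.31950129e-01, -1.97665021e-03,
        -4.93030151e+02],
       [ 2.78281364e-01,  4.39803266e-01,  8.53892599e-01,
        -2.44229382e+02],
       [-4.53358940e-01, -7.23603585e-01,  5.20445504e-01,
        -1.16935189e+03],
       [ 0.00000000e+00,  0.00000000e+00,  0.00000000e+00,
         1.00000000e+00]])}
angle_plate [{'point': [514.9, -54.4, 34.5], 'p': 0.57}]
setup_plate [{'point': [491.0, -30.3, 12.3], 'p': 0.82}]
top {'K': array([[381.7828952 ,   0.        , 254.80025003],
       [  0.        , 381.7828952 , 193.19728745],
       [  0.        ,   0.        ,   1.        ]]), 'camera_from_world': array([[ 2.53841169e-02, -9.99671862e-01,  3.43721368e-03,
        -2.37954704e+01],
       [ 9.93109981e-01,  2.56106801e-02,  1.14353215e-01,
        -5.84622079e+02],
       [-1.14403721e-01,  5.10775827e-04,  9.93434209e-01,
        -1.20086907e+03],
       [ 0.00000000e+00,  0.00000000e+00,  0.00000000e+00,
         1.00000000e+00]])}
angle_plate [{'point': [516.5, -77.5, 21.7], 'p': 0.78}]
setup_plate [{'point': [518.8, 14.0, 11.9], 'p': 0.77}]
```

View pics/scene0.png

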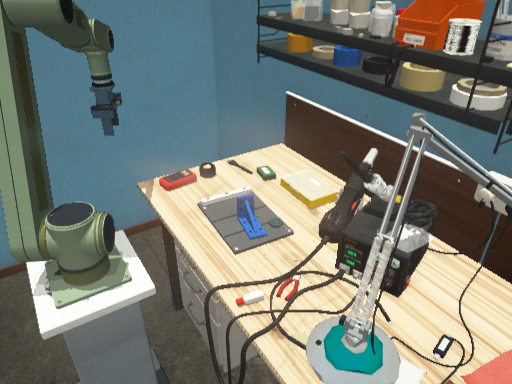

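View pics/top0.png

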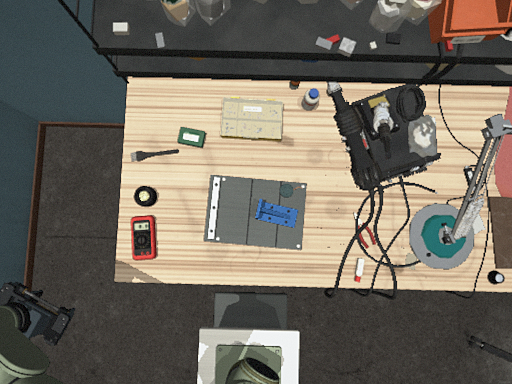

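```bash
cat > h.py <<'E'
import numpy as np,cv2
from workcell import env
def cloud(n,d):
    c=env.calibration(n);K=c["K"];T=np.linalg.inv(c["camera_from_world"])
    v,u=np.mgrid[:d.shape[0],:d.shape[1]]
    X=np.stack([(u-K[0,2])/K[0,0]*d,-(v-K[1,2])/K[1,1]*d,-d],-1)
    return X@T[:3,:3].T+T[:3,3]
def proj(n,P):
    c=env.calibration(n);M=c["camera_from_world"];P=np.atleast_2d(P)
    q=P@M[:3,:3].T+M[:3,3];q=q*[1,-1,-1];w=q@c["K"].T
    return w[:,:2]/w[:,2:]
def crop(img,x0,y0,x1,y1,s,fn):
    cv2.imwrite(fn,cv2.resize(img[y0:y1,x0:x1],None,fx=s,fy=s,interpolation=cv2.INTER_CUBIC))
E
python3 - <<'E'
from h import *
for n,b in(("top",(195,165,315,255)),("scene",(190,180,300,255))):
    im=cv2.imread(f"pics/{n}0.png");d=np.load(f"pics/{n}0.npy");X=cloud(n,d)
    crop(im,*b,6,f"pics/{n}c.png")
    hsv=cv2.cvtColor(im,cv2.COLOR_BGR2HSV)
    m=(abs(hsv[...,0].astype(int)-110)<12)&(hsv[...,1]>120);mm=np.zeros_like(m);mm[b[1]:b[3],b[0]:b[2]]=1;m&=mm
    P=X[m];print(n,m.sum(),P.min(0),P.max(0))
    dm=mm&~m&(abs(X[...,2]-12)<6)
    print("plate z",np.median(X[dm][:,2]))
    if n=="top":
        for lo,hi in((0,18),(18,30),(30,60),(60,85),(85,110)):
            Q=P[(P[:,2]>lo)&(P[:,2]<hi)]
            if len(Q)>4: print(lo,hi,len(Q),Q.mean(0),cv2.minAreaRect(Q[:,:2].astype(np.float32)))
        pm=mm&(X[...,2]>6)&(hsv[...,1]<60)
        pm=cv2.morphologyEx(pm.astype(np.uint8),cv2.MORPH_OPEN,np.ones((3,3)))>0
        Q=X[pm];print("plate",cv2.minAreaRect(Q[:,:2].astype(np.float32)),Q[:,:2].min(0),Q[:,:2].max(0))
        f=mm&(X[...,2]>24)&~m&(X[...,1]>80);Q=X[f];print("fence",len(Q),Q.mean(0),cv2.minAreaRect(Q[:,:2].astype(np.float32)))
E
```

```text
top 716 [ 443.81415939 -147.66361354    9.92700319] [ 565.62870249   -8.20171827 1259.91961898]
plate z 12.024713555223684
0 18 43 [521.06479869 -86.41377208  16.27033129] ((522.5615234375, -85.1178207397461), (119.81391143798828, 62.53656005859375), 77.9705581665039)
18 30 485 [518.54790018 -88.09302746  22.46154582] ((519.3826293945312, -84.36056518554688), (119.82115173339844, 58.84071731567383), 78.65201568603516)
30 60 60 [517.20371367 -86.51606121  45.09400335] ((521.2144775390625, -72.31893157958984), (90.15670776367188, 12.048599243164062), 79.23607635498047)
60 85 52 [525.11700558 -51.3889991   72.95018936] ((530.5357666015625, -50.934722900390625), (50.086368560791016, 21.723215103149414), 78.60857391357422)
85 110 71 [529.9450469  -23.00006586  99.29207375] ((529.5391845703125, -27.46761131286621), (22.27304458618164, 59.04628372192383), 77.43055725097656)
plate ((526.6067504882812, -10.412109375), (320.18975830078125, 220.2056884765625), 86.2781982421875) [ 408.65314702 -174.63743467] [645.15791176 153.37000274]
fence 394 [534.76466365 123.78337769  31.79270245] ((535.8960571289062, 124.08100128173828), (20.576215744018555, 198.82455444335938), 86.32799530029297)
scene 402 [  -44.68684285 -1001.00179436    10.93974113] [557.45246938 -14.62107033 816.15504858]
plate z 11.162842552181644
```

View pics/topc.png

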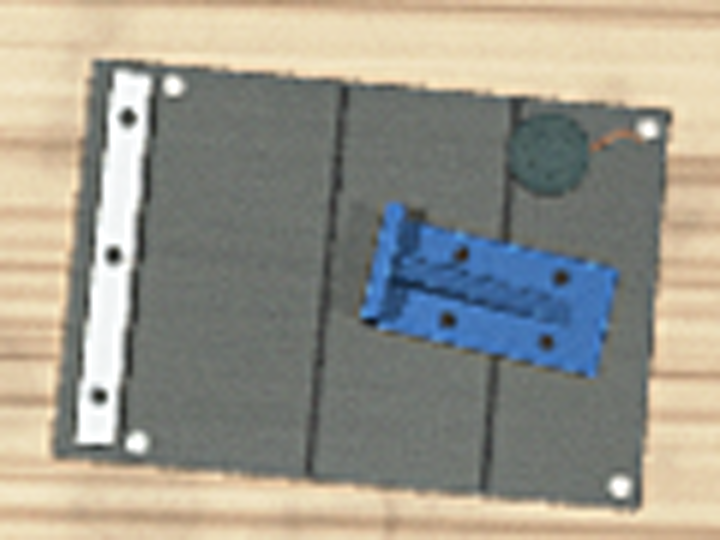

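View pics/scenec.png

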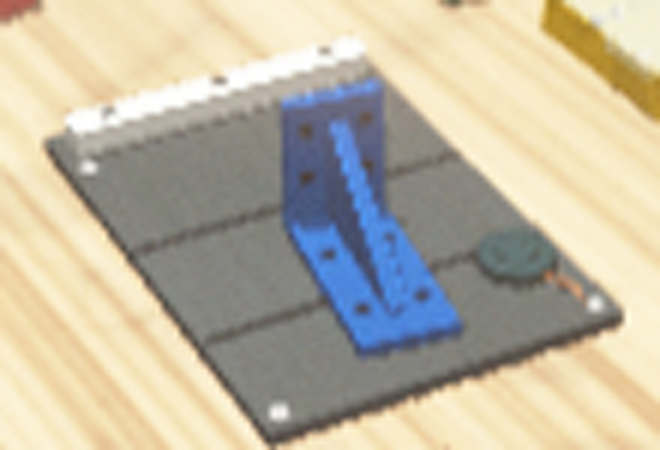

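```bash
cat >> h.py <<'E'
from scipy.spatial.transform import Rotation as R
from scipy.optimize import least_squares
def box(p,lo,hi):
    lo=np.array(lo);hi=np.array(hi);q=abs(p-(lo+hi)/2)-(hi-lo)/2
    return np.linalg.norm(np.maximum(q,0),axis=1)+np.minimum(q.max(1),0)
def sdf(p):
    n=np.array([-70,105])/np.hypot(70,105)
    s=(p[:,1:]-[-115,10])@n
    web=np.max([abs(p[:,0])-6,s,p[:,1]+5,5-p[:,2]],0)
    return np.min([box(p,[-30,-130,0],[30,0,10]),box(p,[-30,-10,0],[30,0,90]),web],0)
def bluepts(n,im,d,b=None):
    X=cloud(n,d);hsv=cv2.cvtColor(im,cv2.COLOR_BGR2HSV)
    m=(abs(hsv[...,0].astype(int)-110)<12)&(hsv[...,1]>120)
    m&=(X[...,0]>400)&(X[...,0]<660)&(X[...,1]>-190)&(X[...,1]<170)&(X[...,2]>8)&(X[...,2]<170)
    return X[m]
def fit(P,x0,tip=None,off=(0,0,0)):
    # params x,y,z,yaw,tip(deg); z of heel
    def Rm(q): return R.from_euler('zx',[q[3],-q[4]],degrees=True)
    def f(q):
        s=sdf(Rm(q).inv().apply(P-q[:3])); return s
    r=least_squares(f,x0,loss='soft_l1',f_scale=1.5,x_scale=[5,5,5,3,3])
    return r.x,np.median(abs(r.fun))
E
python3 - <<'E'
from h import *
D={n:bluepts(n,cv2.imread(f"pics/{n}0.png"),np.load(f"pics/{n}0.npy")) for n in("top","scene")}
for k,P in list(D.items())+[("both",np.vstack(list(D.values())))]:
    print(k,len(P),fit(P,[532,-17,12,-11.4,0]))
X=cloud("top",np.load("pics/top0.npy"));print("reel",X[191,286],X[191,280],X[191,293],X[198,287])
print(R.from_euler('xyz',env.state()["ee_rot"],degrees=True).as_matrix().round(3))
E
```

```text
top 711 (array([ 5.32652450e+02, -1.62061254e+01,  1.22411868e+01, -1.11043568e+01,
        5.06094877e-02]), np.float64(1.4325905509249157))
scene 398 (array([ 5.31460482e+02, -1.64718787e+01,  1.12760294e+01, -1.07991409e+01,
       -4.50679818e-02]), np.float64(1.1469516091363863))
both 1109 (array([ 5.32337934e+02, -1.64921258e+01,  1.19586674e+01, -1.11560843e+01,
       -1.47655781e-01]), np.float64(1.3509342004912588))
reel [ 595.9544289  -110.36963137   24.19031228] [595.62094747 -90.89771622  22.79295232] [ 598.03263665 -134.41718367   12.14261933] [ 574.33389566 -115.00641605   12.33976724]
[[-0.     0.436  0.9  ]
 [-0.     0.9   -0.436]
 [-1.    -0.001 -0.   ]]
```

```bash
cat >> h.py <<'E'
import json,os
A=np.radians(45)
# tool in part frame
tx=np.array([0,np.sin(A),-np.cos(A)]);ty=np.array([1.,0,0]);tz=np.cross(tx,ty)
RT=np.stack([tx,ty,tz],1); PT=np.array([0,-50,42.])+11*tx
def partpose(x,y,z,yaw,tip): return np.array([x,y,z]),R.from_euler('zx',[yaw,-tip],degrees=True).as_matrix()
def tool(x,y,z,yaw,tip,back=0):
    p,M=partpose(x,y,z,yaw,tip); return p+M@(PT-back*tx),M@RT
def rel(cp,cR,p,Rm):
    return (cR.T@(p-cp)/10).round(2).tolist(),R.from_matrix(cR.T@Rm).as_rotvec().round(4).tolist()
def cmdpose(cp,cR,s,t): return cp+cR@np.array(s)*10, cR@R.from_rotvec(t).as_matrix()
def save(cp,cR): json.dump([cp.tolist(),cR.tolist()],open("cmd.json","w"))
def load():
    a,b=json.load(open("cmd.json"));return np.array(a),np.array(b)
def check():
    cp,cR=load();s=env.state();m=R.from_euler('xyz',s["ee_rot"],degrees=True).as_matrix()
    print("t",s["time_s"],"ee",s["ee_pos"].round(1),"cmd",cp.round(1),"err",(s["ee_pos"]-cp).round(1),"rot",np.degrees(R.from_matrix(cR.T@m).as_rotvec()).round(2),"q",s["qpos"].round(1),"F",s["force"].round(1),"w",round(s["gripper_width"],1))
E
python3 - <<'E'
from h import *
cp=np.array([250.525,517.574,189.876]);cR=R.from_euler('xyz',env.state()["ee_rot"],degrees=True).as_matrix()
p,Rm=tool(532.2,-16.4,12,-11.1,0,110)
s,t=rel(cp,cR,p,Rm);print(p,s,t);s=np.round(s,1);t=np.round(t,3);print(s,t)
save(*cmdpose(cp,cR,s,t))
E
```

```text
[ 509.09667646 -134.15862421  124.00357134] [6.61, -47.39, 51.67] [1.2413, 0.6672, 0.5147]
[  6.6 -47.4  51.7] [1.241 0.667 0.515]
```

arm_command(slide=[[2.6,-47.4,51.7],[2.6,-47.4,51.7],[2.6,-47.4,51.7],[2.6,-47.4,51.7],[2.6,-47.4,51.7],[2.6,-47.4,51.7],[2.6,-47.4,51.7],[2.6,-47.4,51.7],[2.6,-47.4,51.7],[2.6,-47.4,51.7],[2.6,-47.4,51.7],[2.6,-47.4,51.7],[2.6,-47.4,51.7],[2.6,-47.4,51.7],[2.6,-47.4,51.7],[2.6,-47.4,51.7],[2.6,-47.4,51.7],[6.6,-47.4,51.7],[6.6,-47.4,51.7],[6.6,-47.4,51.7]], turn=[[1.241,0.667,0.515],[1.241,0.667,0.515],[1.241,0.667,0.515],[1.241,0.667,0.515],[1.241,0.667,0.515],[1.241,0.667,0.515],[1.241,0.667,0.515],[1.241,0.667,0.515],[1.241,0.667,0.515],[1.241,0.667,0.515],[1.241,0.667,0.515],[1.241,0.667,0.515],[1.241,0.667,0.515],[1.241,0.667,0.515],[1.241,0.667,0.515],[1.241,0.667,0.515],[1.241,0.667,0.515],[1.241,0.667,0.515],[1.241,0.667,0.515],[1.241,0.667,0.515]], grip=[130,130,130,130,130,130,130,130,130,130,130,130,130,130,130,130,130,130,130,130], newtons=45)

```text
time_s: 1.97
ee_pos: [508.4, -133.7, 123.0]
ee_rot: [-179.7, 44.8, 79.1]
force: [0.2, -0.2, -0.1]
gripper_width: 44.5
```

Run:
```python
from h import *
check()
p,d=env.grab_frame("scene");cv2.imwrite("pics/s1.png",cv2.resize(p[130:280,150:350,::-1],None,fx=4,fy=4))
cp,cR=load();print(rel(cp,cR,*tool(532.2,-16.4,12,-11.1,0,0)))
```

```text
t 1.9667 ee [ 508.4 -133.7  123. ] cmd [ 509.3 -134.4  124.1] err [-0.9  0.7 -1.1] rot [ 0.19  0.21 -0.17] q [-41.   29.3  99.3  38.5  80.7 -46.5] F [ 0.2 -0.2 -0.1] w 44.5
([11.02, -0.03, -0.0], [0.0004, -0.0, -0.0002])
```

View pics/s1.png

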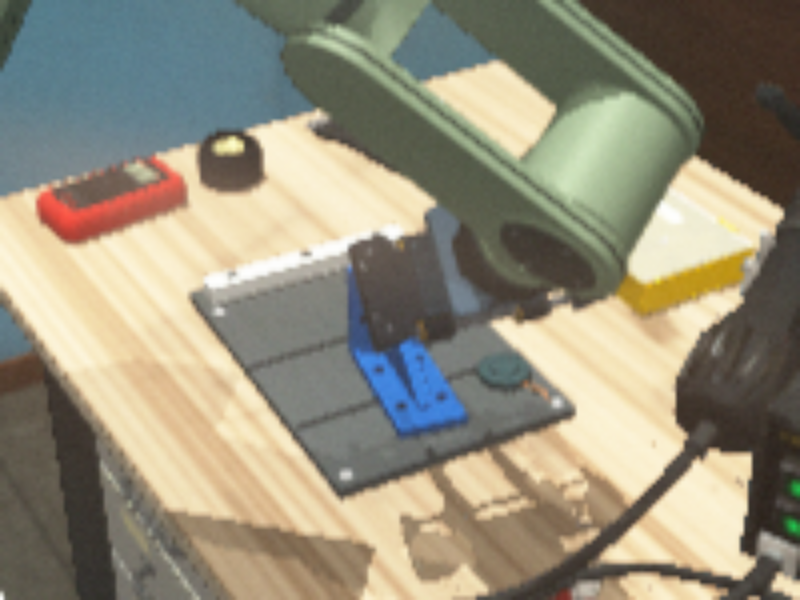

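arm_command(slide=[[1.5,0,0],[3,0,0],[4.5,0,0],[6,0,0],[7.5,0,0],[8.5,0,0],[9.5,0,0],[10.2,0,0],[10.7,0,0],[11,0,0],[11,0,0],[11,0,0]], turn=[[0,0,0],[0,0,0],[0,0,0],[0,0,0],[0,0,0],[0,0,0],[0,0,0],[0,0,0],[0,0,0],[0,0,0],[0,0,0],[0,0,0]], grip=[130,130,130,130,130,130,130,130,130,130,130,130])

```text
time_s: 3.02
ee_pos: [524.6, -58.2, 46.3]
ee_rot: [179.9, 45.0, 78.8]
force: [-0.9, -0.4, -0.2]
gripper_width: 45.1
```

Run:
```python
from h import *
cp,cR=load();save(*cmdpose(cp,cR,[11,0,0],[0,0,0]));check()
p,d=env.grab_frame("scene");cv2.imwrite("pics/s2.png",cv2.resize(p[150:270,180:320,::-1],None,fx=5,fy=5))
```

```text
t 3.0167 ee [524.6 -58.2  46.3] cmd [524.3 -58.   46.3] err [ 0.3 -0.1 -0. ] rot [-0.02  0.03  0.03] q [-34.1  32.7 107.7  44.5  68.3 -51. ] F [-0.9 -0.4 -0.2] w 45.1
```

View pics/s2.png

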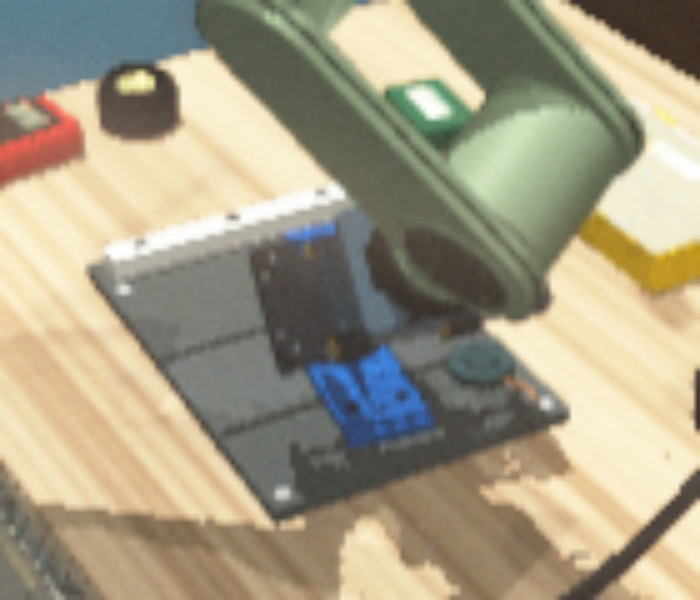

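Clear of everything, and the web lies between the fingers. I'll close on it now.

arm_command(slide=[[0,0,0],[0,0,0],[0,0,0],[0,0,0],[0,0,0],[0,0,0],[0,0,0],[0,0,0]], turn=[[0,0,0],[0,0,0],[0,0,0],[0,0,0],[0,0,0],[0,0,0],[0,0,0],[0,0,0]], grip=[160,200,255,255,255,255,255,255], newtons=45)

```text
time_s: 3.73
ee_pos: [524.4, -57.9, 46.1]
ee_rot: [180.0, 45.0, 78.9]
force: [1.3, -0.1, -0.5]
gripper_width: 0.7
```

Run:
```python
from h import *
check()
cp,cR=load()
# commanded tip path: tool pose assumed attached to part at (532.2,-16.4,12,-11.1)
n=60
import json
x0=np.array([532.2,-16.4,12,-11.1,0])
# end: heel at plate y=30 (5 mm short), plate x same
yaw=np.radians(-3.72);ex=np.array([np.cos(yaw),np.sin(yaw)]);ey=np.array([-np.sin(yaw),np.cos(yaw)]);c=np.array([526.6,-10.4])
px=(x0[:2]-c)@ex;print("plate frame heel",px,(x0[:2]-c)@ey)
h1=c+px*ex+28*ey
x1=np.array([h1[0],h1[1],12,-3.72,90])
W=[]
for k in range(1,n+1):
    u=k/n; s=u
    x=x0+(x1-x0)*s; x[2]=12+4*min(1,k/5)   # heel 4 mm up
    W.append(x)
W=np.array(W)
json.dump(W.tolist(),open("path.json","w"))
S,T=zip(*[rel(cp,cR,*tool(*w)) for w in W[:20]])
print([[round(v,2) for v in s] for s in S]);print([[round(v,3) for v in t] for t in T]);print(W[19])
```

```text
t 3.7333 ee [524.4 -57.9  46.1] cmd [524.3 -58.   46.3] err [ 0.1  0.1 -0.2] rot [-0.01  0.03  0.01] q [-34.1  32.7 107.7  44.5  68.3 -51. ] F [ 1.3 -0.1 -0.5] w 0.7
plate frame heel 5.9774848315957 -5.624026590268182
[[-0.01, -0.04, -0.24], [-0.04, -0.06, -0.47], [-0.06, -0.08, -0.71], [-0.08, -0.09, -0.94], [-0.1, -0.11, -1.18], [-0.05, -0.13, -1.36], [-0.0, -0.15, -1.54], [0.05, -0.17, -1.72], [0.1, -0.19, -1.89], [0.16, -0.21, -2.07], [0.23, -0.23, -2.25], [0.29, -0.25, -2.43], [0.36, -0.27, -2.6], [0.44, -0.29, -2.78], [0.51, -0.31, -2.95], [0.59, -0.33, -3.12], [0.68, -0.36, -3.29], [0.76, -0.38, -3.46], [0.85, -0.4, -3.63], [0.95, -0.43, -3.8]]
[[-0.005, -0.026, 0.002], [-0.01, -0.051, 0.004], [-0.015, -0.077, 0.006], [-0.02, -0.103, 0.008], [-0.025, -0.129, 0.009], [-0.029, -0.154, 0.011], [-0.034, -0.18, 0.013], [-0.039, -0.206, 0.015], [-0.044, -0.232, 0.017], [-0.048, -0.258, 0.018], [-0.053, -0.283, 0.02], [-0.058, -0.309, 0.022], [-0.062, -0.335, 0.023], [-0.067, -0.361, 0.025], [-0.071, -0.387, 0.026], [-0.076, -0.412, 0.028], [-0.08, -0.438, 0.029], [-0.084, -0.464, 0.031], [-0.089, -0.49, 0.032], [-0.093, -0.516, 0.034]]
[532.92718282  -5.21560606  16.          -8.64        30.        ]
```

Run:
```python
from h import *
for n,b in(("top",(195,165,315,255)),("scene",(200,170,310,255))):
    p,d=env.grab_frame(n);np.save(f"pics/{n}3.npy",d);cv2.imwrite(f"pics/{n}3f.png",p[:,:,::-1]);crop(p[:,:,::-1],*b,6,f"pics/{n}3.png")
    P=bluepts(n,p[:,:,::-1].copy(),d);print(len(P),fit(P,[532,-17,12,-11.4,0]))
    print(proj(n,[[524.3,-58,46],[522.4,-66,54]])-b[:2])
```

```text
465 (array([ 5.32393895e+02, -1.85703815e+01,  1.20125730e+01, -1.28182441e+01,
        1.96817763e-01]), np.float64(1.4666749490169764))
[[74.77158871 47.09810113]
 [77.39583551 47.59816782]]
306 (array([ 5.34021053e+02, -1.57276588e+01,  1.10441503e+01, -1.19929982e+01,
        1.29316858e-01]), np.float64(1.2038761646713159))
[[48.99663834 45.0228219 ]
 [49.73664904 44.39638521]]
```

View pics/top3.png

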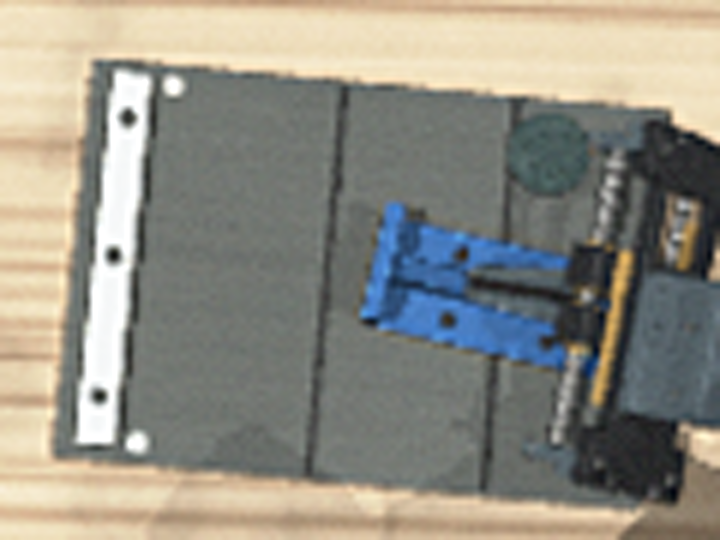

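View pics/scene3.png

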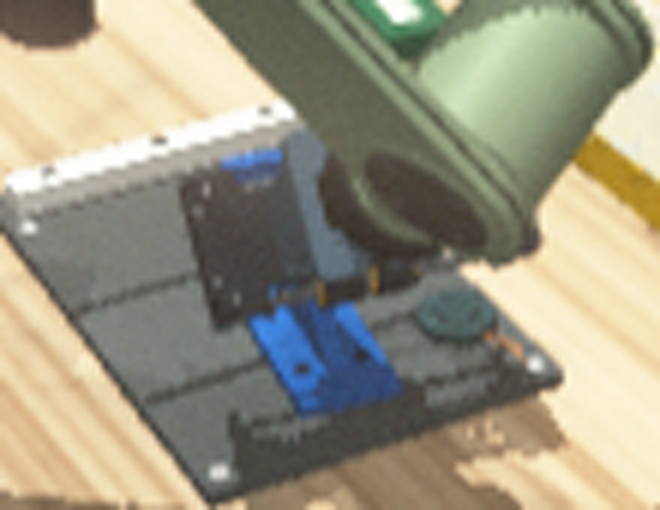

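Run:
```python
from h import *
im=cv2.imread("pics/top3f.png");cv2.imwrite("pics/t3z.png",cv2.resize(im[200:235,250:305],None,fx=14,fy=14,interpolation=cv2.INTER_NEAREST))
X=cloud("top",np.load("pics/top3.npy"))
for r in range(208,224):
    print(r,X[r,262:300:2,2].round(0).astype(int))
print(X[213,262:300:4].round(0))
im=cv2.imread("pics/scene3f.png");cv2.imwrite("pics/s3z.png",cv2.resize(im[190:245,225:275],None,fx=11,fy=11,interpolation=cv2.INTER_NEAREST))
print(env.state()["effort"], env.state()["gripper_width"])
```

```text
208 [ 91  84  21  19  16  23  21  22  21  20  24  19  22  23 154 157 160 154
 154]
209 [ 89  85  79  20  22  25  22  20  24  20  21  17  20  20 154 160 162 156
 158]
210 [ 89  83  75  76  72  20  84  85  91  99 105 110 114 119 148 159 162 154
 156]
211 [ 90  83  80  75  72  64  78  90  97  99 107 106 115 122 151 164 160 154
 157]
212 [ 63  77  80  72  69  65  84  88  94  96 102 111 114 121 157 158 164 154
 157]
213 [1260   35   52   78   68   75   84   85   99   90  104  109  112  121
  149  154  159  152  158]
214 [ 21  20  23  32  54  70  84  88  94  97 104 114 110 109 101 154 135 147
 158]
215 [ 28  20  24  19  19  25  83  89  94 100 107 112 112 151 153 152  94 112
 157]
216 [ 26  23  26  25  21  23  20  17  98  99 106 114 118 148 155 162 159  23
 159]
217 [ 19  22  21  22  19  23  17  20  20  90 109 108 119 152 157 162 157 158
 160]
218 [ 24  19  17  26  23  22  23  26  20  24  25 115 118 153 157 159 159 156
 162]
219 [ 18  22  27  22  21  18  19  24  21  21  17  21  19 152 156 163 153 158
 160]
220 [ 24  27  22  16  22  24  24  26  19  21  23  20  21 156 160 163 156 152
 157]
221 [  16   14   21   22   24   24   19   20   20   24   22 1260   21  156
  163  161  153  158  158]
222 [ 12  17  12  13  23  26  23  17  21  23  24  24  22 157 160 161 155 155
 164]
223 [ 12  15  12  15  10  15  18  20  24  24  21  24  18  20 157 158 154 158
 164]
[[ 444.   -8. 1260.]
 [ 521.  -46.   52.]
 [ 520.  -58.   68.]
 [ 519.  -70.   84.]
 [ 519.  -81.   99.]
 [ 519.  -93.  104.]
 [ 518. -104.  112.]
 [ 516. -113.  149.]
 [ 516. -123.  159.]
 [ 516. -135.  158.]]
[-6.23667991e-03 -4.44765615e+01 -1.34673992e+01  1.80237148e+00
  2.41605252e+00  2.56304769e-02] 0.4462320191805874
```

View pics/t3z.png

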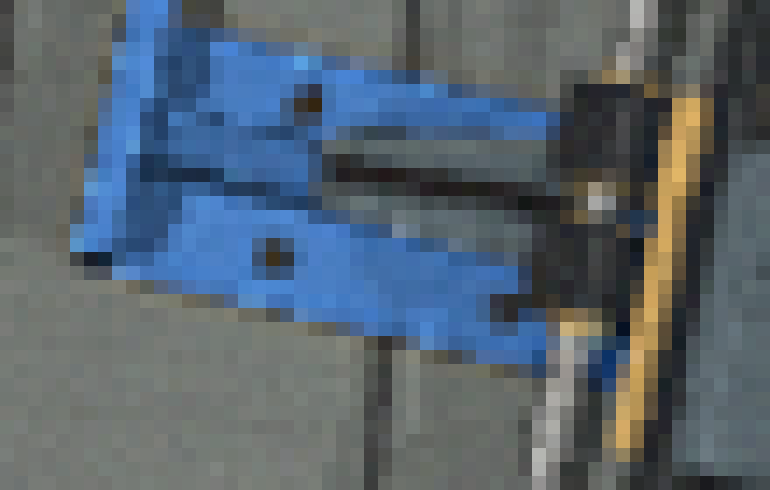

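View pics/s3z.png

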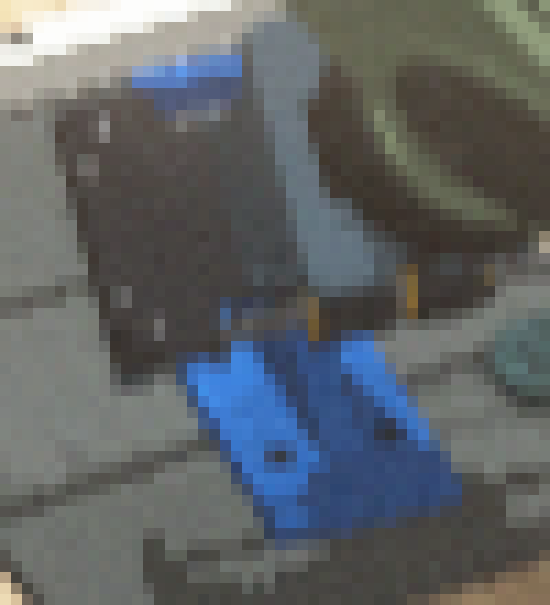

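arm_command(slide=[[-0.01,-0.04,-0.24],[-0.04,-0.06,-0.47],[-0.06,-0.08,-0.71],[-0.08,-0.09,-0.94],[-0.1,-0.11,-1.18]], turn=[[-0.005,-0.026,0.002],[-0.01,-0.051,0.004],[-0.015,-0.077,0.006],[-0.02,-0.103,0.008],[-0.025,-0.129,0.009]], grip=[255,255,255,255,255])

```text
time_s: 4.25
ee_pos: [524.8, -49.8, 55.8]
ee_rot: [177.6, 52.5, 77.8]
force: [0.1, -0.1, -0.5]
gripper_width: 0.5
```

Run:
```python
from h import *
cp,cR=load();save(*cmdpose(cp,cR,[-0.1, -0.11, -1.18],[-0.025, -0.129, 0.009]));check()
for n,b in(("top",(195,165,315,255)),("scene",(200,170,310,255))):
    p,d=env.grab_frame(n);np.save(f"pics/{n}4.npy",d);cv2.imwrite(f"pics/{n}4f.png",p[:,:,::-1]);crop(p[:,:,::-1],*b,6,f"pics/{n}4.png")
    P=bluepts(n,p[:,:,::-1].copy(),d);print(len(P),fit(P,[532,-17,12,-11.4,0]))
```

```text
t 4.25 ee [524.8 -49.8  55.8] cmd [524.7 -50.3  55.4] err [0.1 0.5 0.4] rot [-0.09 -0.12  0.04] q [-30.1  28.1 108.6  40.4  63.3 -45.5] F [ 0.1 -0.1 -0.5] w 0.5
367 (array([ 5.32208753e+02, -1.81008681e+01,  1.23091412e+01, -9.84768530e+00,
        1.46123890e-01]), np.float64(1.4332782706225622))
391 (array([ 5.32377955e+02, -1.48208450e+01,  1.14927942e+01, -1.05630678e+01,
       -4.59396620e-02]), np.float64(1.136764743348408))
```

View pics/top4.png

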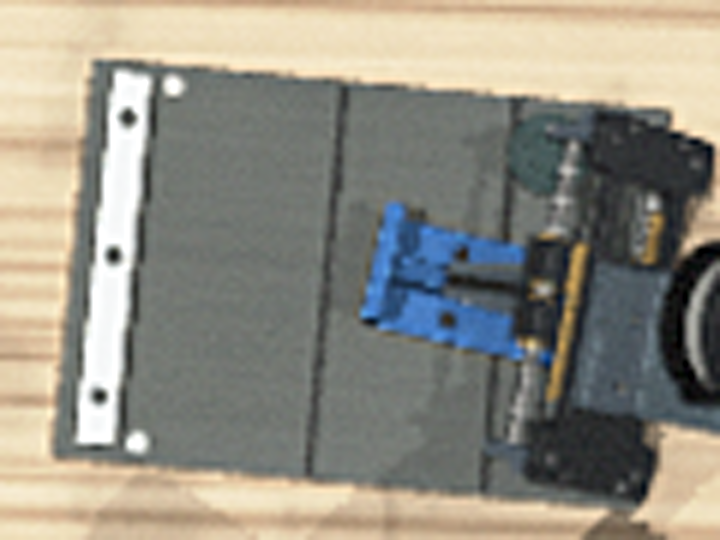

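View pics/scene4.png

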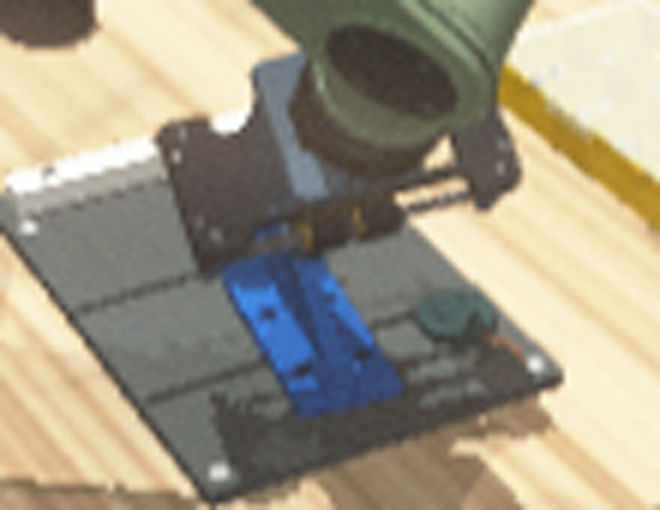

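Run:
```python
from h import *
cp,cR=load();
for n in("top","scene"):
    im=cv2.imread(f"pics/{n}4f.png");X=cloud(n,np.load(f"pics/{n}4.npy"))
    hsv=cv2.cvtColor(im,cv2.COLOR_BGR2HSV)
    blue=(abs(hsv[...,0].astype(int)-110)<14)&(hsv[...,1]>110)
    L=(X-cp)@cR
    m=(X[...,2]>30)&~blue&(abs(L[...,1])<70)&(abs(L[...,2])<40)&(L[...,0]>-100)
    m&=(X[...,1]<90)
    Q=L[m];
    for lo in range(-100,30,10):
        q=Q[(Q[:,0]>=lo)&(Q[:,0]<lo+10)]
        if len(q): print(n,lo,len(q),q.min(0).round(0),q.max(0).round(0))
```

```text
top -90 12 [-87. -12. -22.] [-80.  12.  16.]
top -80 21 [-79. -10. -20.] [-70.  12.  -5.]
top -70 16 [-70. -10. -20.] [-61.  11. -14.]
top -60 15 [-59.  -9. -22.] [-50.  10. -15.]
top -50 14 [-49.  -9. -21.] [-40.   9. -14.]
top -40 14 [-39.  -8. -20.] [-30.   8. -15.]
top -30 1 [-25.  -1. -14.] [-25.  -1. -14.]
top 0 1 [  7. -28. -38.] [  7. -28. -38.]
top 20 1 [ 29. -29. -13.] [ 29. -29. -13.]
scene -100 1 [-97. -24.  13.] [-97. -24.  13.]
scene -60 1 [-51. -11.  13.] [-51. -11.  13.]
scene -50 3 [-48. -10.   2.] [-46.  -7.  16.]
scene -40 2 [-34.  -8.  15.] [-32.  -4.  15.]
scene -30 2 [-29.  -8.  -4.] [-24.   5.  15.]
scene -20 3 [-15.  -5.   6.] [-12.  -5.  19.]
scene -10 6 [ -9.  -6. -12.] [-1. -4. 36.]
scene 0 4 [  3.  -5. -16.] [ 6. -4.  6.]
scene 10 5 [ 12. -13. -19.] [19. -5. -6.]
scene 20 4 [ 22.  -6. -19.] [27. -4.  2.]
```

arm_command(slide=[[-2,0,0],[-4,0,0],[-6,0,0],[-6,0,0],[-6,0,0],[-6,0,0]], turn=[[0,0,0],[0,0,0],[0,0,0],[0,0,0],[0,0,0],[0,0,0]], grip=[130,130,130,130,130,130])

```text
time_s: 4.85
ee_pos: [516.5, -85.5, 101.9]
ee_rot: [177.9, 52.3, 78.0]
force: [0.6, -0.1, 0.2]
gripper_width: 37.5
```

```bash
cat > tip.py <<'E'
from h import *
import sys
cp,cR=load();k=sys.argv[1]
for n,b in(("top",(195,165,315,255)),("scene",(195,165,305,255))):
    p,d=env.grab_frame(n);im=p[:,:,::-1].copy();np.save(f"pics/{n}{k}.npy",d);cv2.imwrite(f"pics/{n}{k}f.png",im)
    X=cloud(n,d);hsv=cv2.cvtColor(im,cv2.COLOR_BGR2HSV)
    blue=(abs(hsv[...,0].astype(int)-110)<14)&(hsv[...,1]>110)
    L=(X-cp)@cR
    m=(X[...,2]>38)&~blue&(abs(L[...,1])<70)&(abs(L[...,2])<40)&(L[...,0]>-100)&(X[...,1]<90)
    Q=L[m]
    for lo in range(-100,30,10):
        q=Q[(Q[:,0]>=lo)&(Q[:,0]<lo+10)]
        if len(q): print(n,lo,len(q),q.min(0).round(0),q.max(0).round(0))
    for lx in(-71,-30,-11,0,8):
        for yy in(0,):
            u,v=proj(n,cp+cR@np.array([lx,yy,0]))[0];cv2.circle(im,(int(round(u)),int(round(v))),0,(0,0,255) if lx!=0 else (0,255,0),-1)
    cv2.imwrite(f"pics/{n}{k}.png",cv2.resize(im[b[1]:b[3],b[0]:b[2]],None,fx=6,fy=6,interpolation=cv2.INTER_NEAREST))
E
python3 - <<'E'
from h import *
cp,cR=load();save(*cmdpose(cp,cR,[-6,0,0],[0,0,0]));check()
E
python3 tip.py 5
```

```text
t 4.85 ee [516.5 -85.5 101.9] cmd [517.  -86.1 102.9] err [-0.5  0.6 -1. ] rot [ 0.03  0.06 -0.06] q [-33.7  25.6 104.5  37.1  70.4 -43.1] F [ 0.6 -0.1  0.2] w 37.5
top -100 3 [-100.  -44.  -16.] [-94.  22.  -2.]
top -90 11 [-89. -29. -18.] [-80.  29.  -1.]
top -80 26 [-80. -31. -20.] [-70.  29.  19.]
top -70 16 [-70. -28. -19.] [-60.  28.   9.]
top -60 19 [-60. -29. -20.] [-50.  28. -13.]
top -50 14 [-49. -27. -19.] [-40.  27. -15.]
top -40 10 [-39. -25. -21.] [-30.  26. -16.]
top -30 4 [-29. -26. -19.] [-24.  25. -14.]
scene -100 3 [-98. -45.  18.] [-90.  25.  20.]
scene -90 3 [-88.  24.  11.] [-81.  24.  17.]
scene -80 3 [-80.  20.   9.] [-70.  23.  14.]
scene -70 2 [-65.  19.   7.] [-60.  23.   9.]
scene -60 6 [-57. -32.   2.] [-52.  28.  19.]
scene -50 9 [-48. -32.   1.] [-41.  28.  18.]
scene -40 6 [-39. -31.  13.] [-33.  26.  19.]
scene -30 6 [-30. -30.  -3.] [-22.  25.  18.]
```

View pics/top5.png

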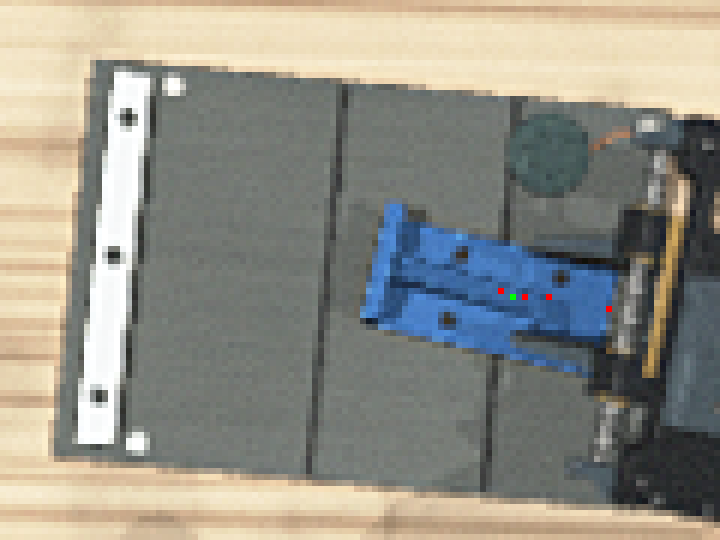

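View pics/scene5.png

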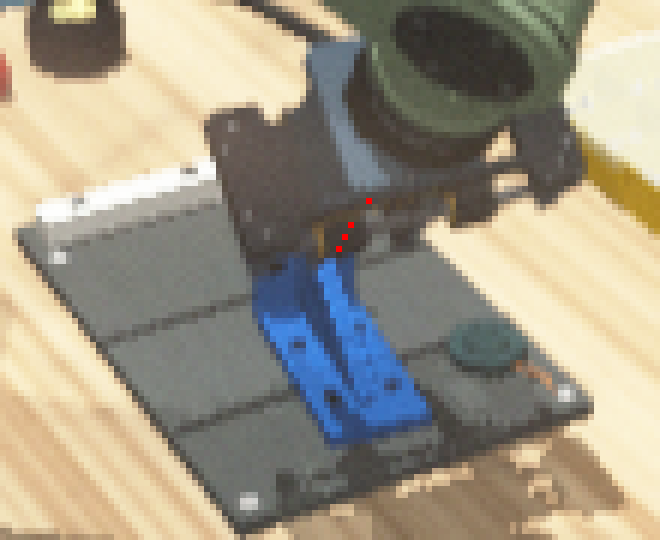

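```bash
sed -i 's/+11\*tx/+41*tx/' h.py
python3 - <<'E'
from h import *
cp,cR=load()
for b in (50,25,0): print(rel(cp,cR,*tool(532.2,-16.4,12,-11.1,0,b)))
E
```

```text
([4.29, 0.07, 1.41], [0.0254, 0.129, -0.0092])
([6.77, 0.05, 1.09], [0.0254, 0.129, -0.0092])
([9.24, 0.03, 0.77], [0.0254, 0.129, -0.0092])
```

arm_command(slide=[[2,0.07,1.4],[4.3,0.07,1.4],[5.5,0.06,1.25],[6.8,0.05,1.1],[7.8,0.04,1.0],[8.6,0.03,0.9],[9.2,0.03,0.77],[9.2,0.03,0.77],[9.2,0.03,0.77]], turn=[[0.025,0.129,-0.009],[0.025,0.129,-0.009],[0.025,0.129,-0.009],[0.025,0.129,-0.009],[0.025,0.129,-0.009],[0.025,0.129,-0.009],[0.025,0.129,-0.009],[0.025,0.129,-0.009],[0.025,0.129,-0.009]], grip=[130,130,130,130,130,130,130,130,130])

```text
time_s: 5.7
ee_pos: [528.5, -36.9, 25.7]
ee_rot: [179.9, 45.0, 78.9]
force: [0.0, -0.5, 0.3]
gripper_width: 44.7
```

```bash
python3 - <<'E'
from h import *
cp,cR=load();save(*cmdpose(cp,cR,[9.2,0.03,0.77],[0.025, 0.129, -0.009]));check()
E
python3 tip.py 6
```

```text
t 5.7 ee [528.5 -36.9  25.7] cmd [528.1 -37.3  25.3] err [0.3 0.4 0.3] rot [-0.09  0.01  0.02] q [-32.1  34.  109.6  46.7  65.2 -52.5] F [ 0.  -0.5  0.3] w 44.7
top -100 3 [-97. -28. -19.] [-90.  28. -16.]
top -90 21 [-89. -34. -20.] [-80.  35.  -3.]
top -80 25 [-80. -34. -20.] [-71.  34.   6.]
top -70 18 [-69. -34. -20.] [-60.  33. -15.]
top -60 16 [-60. -33. -21.] [-51.  31. -14.]
top -50 14 [-49. -31. -19.] [-40.  31. -16.]
top -40 10 [-40. -28. -22.] [-30.  30. -14.]
top -30 4 [-28. -29. -17.] [-23.  29. -14.]
scene -70 2 [-65.  26.  16.] [-63.  29.  17.]
```

View pics/top6.png

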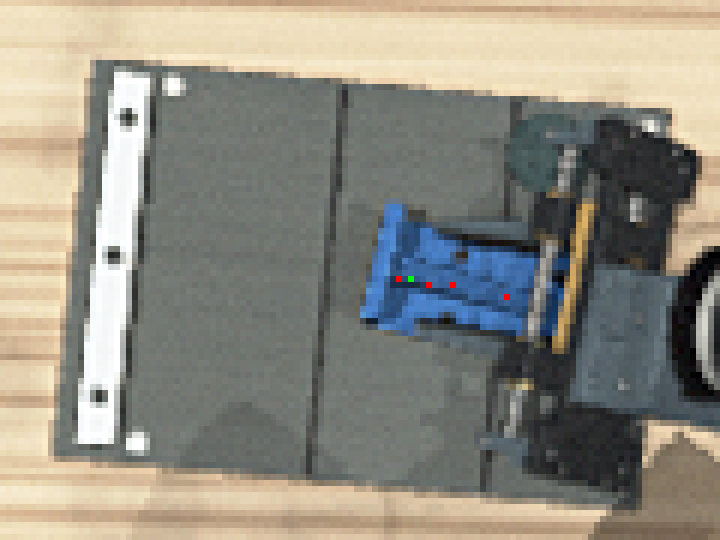

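View pics/scene6.png

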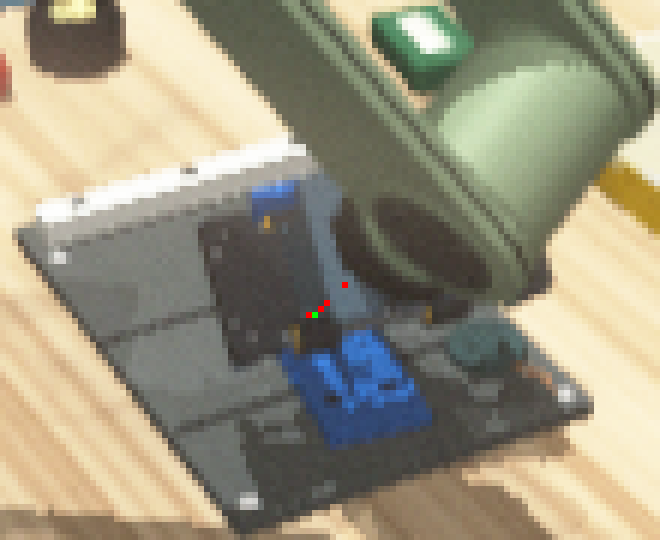

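arm_command(slide=[[0,0,0],[0,0,0],[0,0,0],[0,0,0],[0,0,0],[0,0,0],[0,0,0],[0,0,0]], turn=[[0,0,0],[0,0,0],[0,0,0],[0,0,0],[0,0,0],[0,0,0],[0,0,0],[0,0,0]], grip=[160,200,255,255,255,255,255,255], newtons=45)

```text
time_s: 6.47
ee_pos: [528.2, -37.3, 25.2]
ee_rot: [180.0, 45.0, 78.9]
force: [-0.1, -1.1, 0.8]
gripper_width: 12.0
```

```bash
cat > mk.py <<'E'
from h import *
import json,sys
# usage: mk.py x0.. -> rows
def rows(W):
    cp,cR=load()
    S,T=zip(*[rel(cp,cR,*tool(*w)) for w in W])
    S=[[round(v,2) for v in s] for s in S];T=[[round(v,3) for v in t] for t in T]
    print(S);print(T);print(W[-1])
    json.dump([S[-1],T[-1]],open("pending.json","w"))
def commit():
    s,t=json.load(open("pending.json"));save(*cmdpose(*load(),s,t));check()
yaw=np.radians(-3.72);ex=np.array([np.cos(yaw),np.sin(yaw)]);ey=np.array([-np.sin(yaw),np.cos(yaw)]);c=np.array([526.6,-10.4])
E
python3 - <<'E'
from mk import *
check()
W=json.load(open("path.json"))[:20]
rows(W)
E
```

```text
t 6.4667 ee [528.2 -37.3  25.2] cmd [528.1 -37.3  25.3] err [ 0.1 -0.  -0.2] rot [-0.01  0.03  0.01] q [-32.1  34.1 109.6  46.7  65.2 -52.5] F [-0.1 -1.1  0.8] w 12.0
[[0.01, -0.01, -0.16], [-0.02, -0.02, -0.31], [-0.04, -0.03, -0.47], [-0.07, -0.04, -0.63], [-0.09, -0.05, -0.79], [-0.06, -0.06, -0.89], [-0.03, -0.07, -0.99], [0.01, -0.08, -1.1], [0.05, -0.09, -1.2], [0.09, -0.11, -1.3], [0.13, -0.12, -1.41], [0.18, -0.13, -1.51], [0.22, -0.14, -1.61], [0.27, -0.15, -1.71], [0.32, -0.17, -1.82], [0.37, -0.18, -1.92], [0.42, -0.19, -2.02], [0.47, -0.21, -2.12], [0.53, -0.22, -2.22], [0.58, -0.23, -2.32]]
[[-0.005, -0.026, 0.002], [-0.01, -0.051, 0.004], [-0.015, -0.077, 0.006], [-0.02, -0.103, 0.008], [-0.025, -0.129, 0.009], [-0.029, -0.154, 0.011], [-0.034, -0.18, 0.013], [-0.039, -0.206, 0.015], [-0.044, -0.232, 0.017], [-0.048, -0.258, 0.018], [-0.053, -0.283, 0.02], [-0.058, -0.309, 0.022], [-0.062, -0.335, 0.023], [-0.067, -0.361, 0.025], [-0.071, -0.387, 0.026], [-0.076, -0.412, 0.028], [-0.08, -0.438, 0.029], [-0.084, -0.464, 0.031], [-0.089, -0.49, 0.032], [-0.093, -0.516, 0.034]]
[532.9271828170819, -5.215606058748495, 16.0, -8.64, 30.0]
```

arm_command(slide=[[0.01,-0.01,-0.16],[-0.02,-0.02,-0.31],[-0.04,-0.03,-0.47],[-0.07,-0.04,-0.63],[-0.09,-0.05,-0.79],[-0.06,-0.06,-0.89],[-0.03,-0.07,-0.99],[0.01,-0.08,-1.1],[0.05,-0.09,-1.2],[0.09,-0.11,-1.3]], turn=[[-0.005,-0.026,0.002],[-0.01,-0.051,0.004],[-0.015,-0.077,0.006],[-0.02,-0.103,0.008],[-0.025,-0.129,0.009],[-0.029,-0.154,0.011],[-0.034,-0.18,0.013],[-0.039,-0.206,0.015],[-0.044,-0.232,0.017],[-0.048,-0.258,0.018]], grip=[255,255,255,255,255,255,255,255,255,255])

```text
time_s: 7.3
ee_pos: [528.8, -27.1, 33.8]
ee_rot: [175.0, 59.8, 76.1]
force: [-0.1, -0.6, -3.4]
gripper_width: 11.9
```

```bash
cat > look.py <<'E'
from mk import *
def look(k,x0,ns=("top","scene")):
    A=[]
    for n,b in(("top",(195,165,315,255)),("scene",(195,165,305,255))):
        p,d=env.grab_frame(n);im=p[:,:,::-1].copy();np.save(f"pics/{n}{k}.npy",d);cv2.imwrite(f"pics/{n}{k}f.png",im);crop(im,*b,6,f"pics/{n}{k}.png")
        P=bluepts(n,im,d);A.append(P);q,e=fit(P,x0);print(n,len(P),q.round(1),round(e,2))
    q,e=fit(np.vstack(A),x0);print("both",q.round(1),round(e,2), "plate xy",((q[:2]-c)@ex).round(1),((q[:2]-c)@ey).round(1));return q
E
python3 - <<'E'
from look import *
json.dump([[0.09,-0.11,-1.3],[-0.048, -0.258, 0.018]],open("pending.json","w"));commit()
W=json.load(open("path.json"));print(W[9])
look("7",W[9]);rows(W[10:30])
E
```

```text
t 7.3 ee [528.8 -27.1  33.8] cmd [528.9 -27.4  33.9] err [-0.1  0.4 -0.1] rot [-0.04 -0.1   0.01] q [-23.9  26.5 111.2  37.4  54.5 -40.6] F [-0.1 -0.6 -3.4] w 11.9
[532.5635914085409, -10.807803029374247, 16.0, -9.87, 15.0]
top 345 [533.7  -9.7  15.7  -9.7  15.5] 0.93
scene 240 [533.8  -8.7  15.  -10.3  15.4] 0.87
both [533.8  -9.3  15.6 -10.3  15. ] 0.91 plate xy 7.1 1.6
[[0.01, -0.0, -0.11], [0.03, -0.01, -0.22], [0.05, -0.02, -0.34], [0.06, -0.03, -0.45], [0.09, -0.03, -0.56], [0.11, -0.04, -0.67], [0.13, -0.05, -0.78], [0.16, -0.06, -0.89], [0.18, -0.07, -1.01], [0.21, -0.08, -1.12], [0.24, -0.09, -1.23], [0.27, -0.1, -1.34], [0.31, -0.11, -1.46], [0.34, -0.12, -1.57], [0.38, -0.13, -1.68], [0.42, -0.14, -1.79], [0.46, -0.15, -1.9], [0.5, -0.16, -2.01], [0.55, -0.17, -2.12], [0.59, -0.18, -2.23]]
[[-0.005, -0.025, 0.002], [-0.01, -0.051, 0.004], [-0.014, -0.077, 0.005], [-0.019, -0.103, 0.007], [-0.023, -0.129, 0.008], [-0.028, -0.154, 0.01], [-0.032, -0.18, 0.011], [-0.036, -0.206, 0.013], [-0.041, -0.232, 0.014], [-0.045, -0.258, 0.015], [-0.049, -0.284, 0.016], [-0.054, -0.31, 0.018], [-0.058, -0.336, 0.019], [-0.062, -0.361, 0.02], [-0.066, -0.387, 0.021], [-0.07, -0.413, 0.022], [-0.074, -0.439, 0.023], [-0.078, -0.465, 0.024], [-0.082, -0.491, 0.025], [-0.086, -0.517, 0.026]]
[533.2907742256227, 0.37659091187725835, 16.0, -7.41, 45.0]
```

View pics/scene7.png

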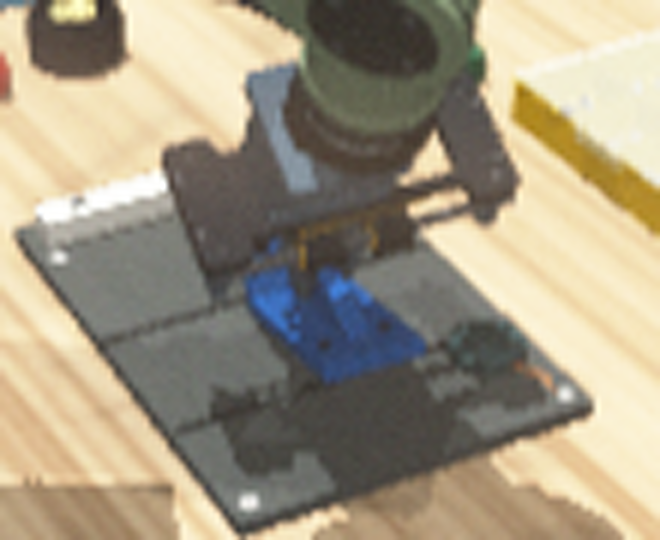

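The part follows the plan to within 1–2 mm and is tipped 15°. Continuing to 45°.

arm_command(slide=[[0.01,0,-0.11],[0.03,-0.01,-0.22],[0.05,-0.02,-0.34],[0.06,-0.03,-0.45],[0.09,-0.03,-0.56],[0.11,-0.04,-0.67],[0.13,-0.05,-0.78],[0.16,-0.06,-0.89],[0.18,-0.07,-1.01],[0.21,-0.08,-1.12],[0.24,-0.09,-1.23],[0.27,-0.1,-1.34],[0.31,-0.11,-1.46],[0.34,-0.12,-1.57],[0.38,-0.13,-1.68],[0.42,-0.14,-1.79],[0.46,-0.15,-1.9],[0.5,-0.16,-2.01],[0.55,-0.17,-2.12],[0.59,-0.18,-2.23]], turn=[[-0.005,-0.025,0.002],[-0.01,-0.051,0.004],[-0.014,-0.077,0.005],[-0.019,-0.103,0.007],[-0.023,-0.129,0.008],[-0.028,-0.154,0.01],[-0.032,-0.18,0.011],[-0.036,-0.206,0.013],[-0.041,-0.232,0.014],[-0.045,-0.258,0.015],[-0.049,-0.284,0.016],[-0.054,-0.31,0.018],[-0.058,-0.336,0.019],[-0.062,-0.361,0.02],[-0.066,-0.387,0.021],[-0.07,-0.413,0.022],[-0.074,-0.439,0.023],[-0.078,-0.465,0.024],[-0.082,-0.491,0.025],[-0.086,-0.517,0.026]], grip=[255,255,255,255,255,255,255,255,255,255,255,255,255,255,255,255,255,255,255,255])

```text
time_s: 9.07
ee_pos: [530.1, -4.8, 39.6]
ee_rot: [92.5, 84.8, -2.8]
force: [-0.3, 0.1, -3.3]
gripper_width: 11.9
```

Run:
```python
from look import *
commit()
W=json.load(open("path.json"));print(W[29])
look("8",W[29]);rows(W[30:50])
```

```text
t 9.0667 ee [530.1  -4.8  39.6] cmd [530.6  -5.2  39.9] err [-0.5  0.3 -0.3] rot [ 0.05 -0.03 -0.05] q [-1.700e+00  2.020e+01  1.118e+02 -1.000e-01  4.280e+01  3.700e+00] F [-0.3  0.1 -3.3] w 11.9
[533.2907742256227, 0.37659091187725835, 16.0, -7.41, 45.0]
top 26 [532.1   6.3  20.2  -7.5  42.3] 0.65
scene 135 [536.4  -1.1  12.9  -8.   45.8] 1.86
both [535.9  -1.1  13.   -9.   45.9] 1.35 plate xy 8.6 9.9
[[-0.01, -0.0, -0.12], [-0.03, -0.0, -0.24], [-0.04, -0.0, -0.36], [-0.05, -0.01, -0.48], [-0.05, -0.01, -0.6], [-0.06, -0.01, -0.72], [-0.06, -0.01, -0.84], [-0.06, -0.02, -0.96], [-0.06, -0.02, -1.08], [-0.06, -0.02, -1.2], [-0.06, -0.02, -1.32], [-0.06, -0.03, -1.44], [-0.05, -0.03, -1.56], [-0.04, -0.03, -1.68], [-0.03, -0.04, -1.8], [-0.02, -0.04, -1.92], [-0.01, -0.05, -2.04], [0.01, -0.05, -2.16], [0.02, -0.05, -2.27], [0.04, -0.06, -2.39]]
[[-0.003, -0.026, 0.001], [-0.007, -0.052, 0.002], [-0.011, -0.078, 0.003], [-0.015, -0.104, 0.004], [-0.018, -0.13, 0.004], [-0.022, -0.156, 0.005], [-0.026, -0.182, 0.005], [-0.029, -0.208, 0.006], [-0.033, -0.234, 0.006], [-0.036, -0.26, 0.007], [-0.04, -0.286, 0.007], [-0.043, -0.312, 0.008], [-0.047, -0.338, 0.008], [-0.05, -0.364, 0.009], [-0.053, -0.39, 0.009], [-0.057, -0.416, 0.009], [-0.06, -0.443, 0.01], [-0.063, -0.469, 0.01], [-0.066, -0.495, 0.01], [-0.069, -0.521, 0.01]]
[534.0179570427046, 11.560984853128765, 16.0, -4.95, 75.0]
```

View pics/scene8.png

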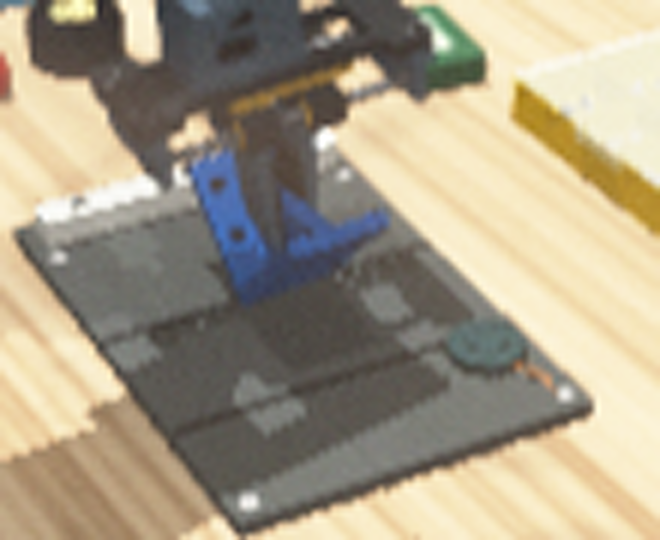

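arm_command(slide=[[-0.01,0,-0.12],[-0.03,0,-0.24],[-0.04,0,-0.36],[-0.05,-0.01,-0.48],[-0.05,-0.01,-0.6],[-0.06,-0.01,-0.72],[-0.06,-0.01,-0.84],[-0.06,-0.02,-0.96],[-0.06,-0.02,-1.08],[-0.06,-0.02,-1.2],[-0.06,-0.02,-1.32],[-0.06,-0.03,-1.44],[-0.05,-0.03,-1.56],[-0.04,-0.03,-1.68],[-0.03,-0.04,-1.8],[-0.02,-0.04,-1.92],[-0.01,-0.05,-2.04],[0.01,-0.05,-2.16],[0.02,-0.05,-2.27],[0.04,-0.06,-2.39]], turn=[[-0.003,-0.026,0.001],[-0.007,-0.052,0.002],[-0.011,-0.078,0.003],[-0.015,-0.104,0.004],[-0.018,-0.13,0.004],[-0.022,-0.156,0.005],[-0.026,-0.182,0.005],[-0.029,-0.208,0.006],[-0.033,-0.234,0.006],[-0.036,-0.26,0.007],[-0.04,-0.286,0.007],[-0.043,-0.312,0.008],[-0.047,-0.338,0.008],[-0.05,-0.364,0.009],[-0.053,-0.39,0.009],[-0.057,-0.416,0.009],[-0.06,-0.443,0.01],[-0.063,-0.469,0.01],[-0.066,-0.495,0.01],[-0.069,-0.521,0.01]], grip=[255,255,255,255,255,255,255,255,255,255,255,255,255,255,255,255,255,255,255,255])

```text
time_s: 10.83
ee_pos: [532.1, 18.6, 39.3]
ee_rot: [9.5, 59.7, -83.2]
force: [0.3, -0.4, -2.0]
gripper_width: 11.8
```

Run:
```python
from look import *
commit()
W=json.load(open("path.json"));print(W[49])
look("9",W[49]);rows(W[50:60])
```

```text
t 10.8333 ee [532.1  18.6  39.3] cmd [532.2  18.7  39.6] err [-0.1 -0.  -0.2] rot [ 0.06 -0.03 -0.04] q [ 20.1  27.5 108.  -35.6  57.7  45.6] F [ 0.3 -0.4 -2. ] w 11.8
[534.0179570427046, 11.560984853128765, 16.0, -4.95, 75.0]
top 348 [533.7  11.4  14.6  -4.5  74.9] 0.76
scene 58 [536.2  20.3  15.4  -7.1  71.9] 0.75
both [535.4  11.5  14.3  -5.4  74.9] 0.75 plate xy 7.4 22.4
[[-0.04, 0.01, -0.11], [-0.08, 0.01, -0.23], [-0.12, 0.01, -0.34], [-0.16, 0.02, -0.45], [-0.19, 0.02, -0.56], [-0.23, 0.02, -0.68], [-0.26, 0.03, -0.79], [-0.29, 0.03, -0.9], [-0.32, 0.03, -1.02], [-0.34, 0.04, -1.13]]
[[-0.003, -0.026, 0.0], [-0.006, -0.052, 0.0], [-0.009, -0.078, 0.0], [-0.012, -0.104, 0.0], [-0.015, -0.13, 0.0], [-0.018, -0.156, 0.0], [-0.021, -0.182, -0.0], [-0.023, -0.209, -0.0], [-0.026, -0.235, -0.001], [-0.029, -0.261, -0.001]]
[534.3815484512454, 17.153181823754515, 16.0, -3.7200000000000006, 90.0]
```

View pics/scene9.png

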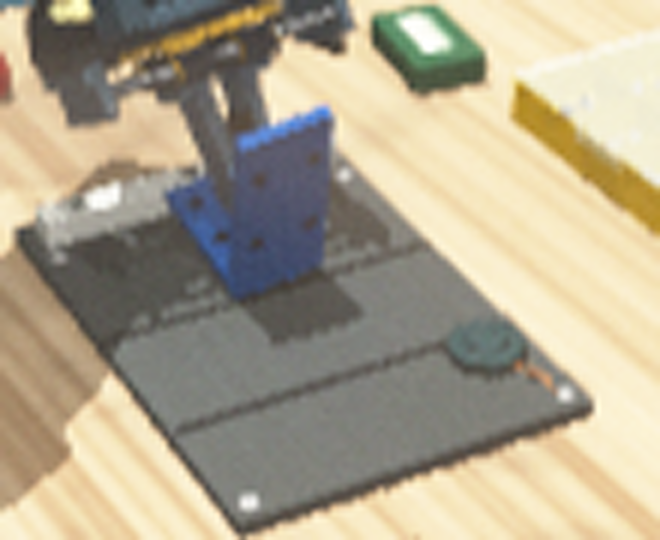

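View pics/top9.png

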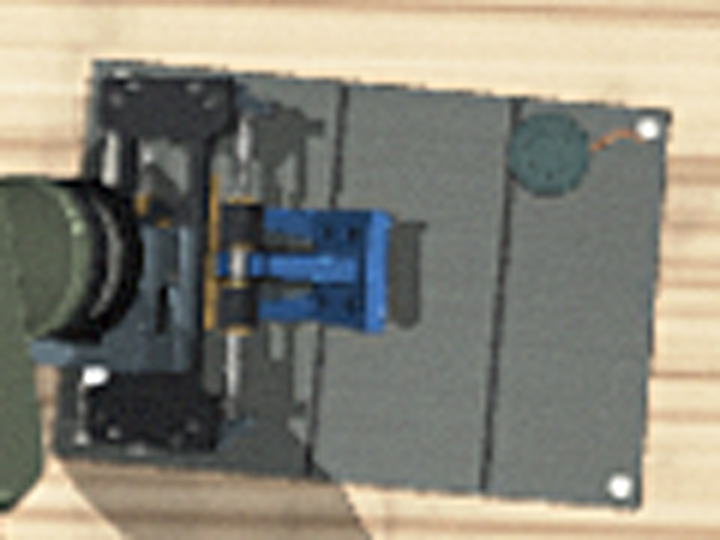

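arm_command(slide=[[-0.04,0.01,-0.11],[-0.08,0.01,-0.23],[-0.12,0.01,-0.34],[-0.16,0.02,-0.45],[-0.19,0.02,-0.56],[-0.23,0.02,-0.68],[-0.26,0.03,-0.79],[-0.29,0.03,-0.9],[-0.32,0.03,-1.02],[-0.34,0.04,-1.13],[-0.34,0.04,-1.13],[-0.34,0.04,-1.13]], turn=[[-0.003,-0.026,0],[-0.006,-0.052,0],[-0.009,-0.078,0],[-0.012,-0.104,0],[-0.015,-0.13,0],[-0.018,-0.156,0],[-0.021,-0.182,0],[-0.023,-0.209,0],[-0.026,-0.235,-0.001],[-0.029,-0.261,-0.001],[-0.029,-0.261,-0.001],[-0.029,-0.261,-0.001]], grip=[255,255,255,255,255,255,255,255,255,255,255,255])

```text
time_s: 11.93
ee_pos: [533.2, 30.4, 36.7]
ee_rot: [5.2, 44.9, -86.3]
force: [-0.9, -1.0, -1.9]
gripper_width: 12.1
```

Run:
```python
from look import *
commit()
W=json.load(open("path.json"));print(W[59])
look("10",W[59])
w=np.array(W[59])
for dz in (-1,-2,-3,-4,-5): 
    v=w.copy();v[2]+=dz;rows([v])
```

```text
t 11.9333 ee [533.2  30.4  36.7] cmd [533.1  30.2  36.9] err [ 0.2  0.3 -0.3] rot [-0.03 -0.01  0.02] q [ 27.8  35.  104.7 -43.8  69.4  56.1] F [-0.9 -1.  -1.9] w 12.1
[534.3815484512454, 17.153181823754515, 16.0, -3.7200000000000006, 90.0]
top 300 [537.2  17.1  14.5  -4.1  90.3] 1.06
scene 104 [535.6  17.2  13.   -2.9  89.9] 1.12
both [536.3  17.3  13.9  -3.6  90.1] 1.17 plate xy 7.9 28.3
[[0.07, -0.01, -0.07]]
[[0.0, 0.0, 0.0]]
[534.38154845  17.15318182  15.          -3.72        90.        ]
[[0.14, -0.02, -0.14]]
[[0.0, 0.0, 0.0]]
[534.38154845  17.15318182  14.          -3.72        90.        ]
[[0.21, -0.02, -0.21]]
[[0.0, 0.0, 0.0]]
[534.38154845  17.15318182  13.          -3.72        90.        ]
[[0.28, -0.03, -0.28]]
[[0.0, 0.0, 0.0]]
[534.38154845  17.15318182  12.          -3.72        90.        ]
[[0.35, -0.04, -0.35]]
[[0.0, 0.0, 0.0]]
[534.38154845  17.15318182  11.          -3.72        90.        ]
```

View pics/scene10.png

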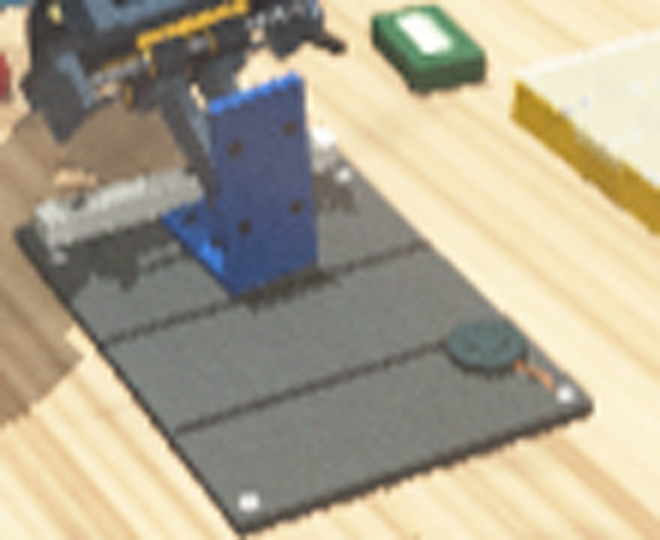

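arm_command(slide=[[0.05,0,-0.05],[0.1,-0.01,-0.1],[0.15,-0.02,-0.15],[0.2,-0.02,-0.2],[0.2,-0.02,-0.2]], turn=[[0,0,0],[0,0,0],[0,0,0],[0,0,0],[0,0,0]], grip=[255,255,255,255,255])

```text
time_s: 12.45
ee_pos: [533.3, 30.3, 36.5]
ee_rot: [5.4, 44.8, -86.2]
force: [-3.8, 5.5, 13.0]
gripper_width: 11.7
```

Run:
```python
from mk import *
json.dump([[0.2,-0.02,-0.2],[0,0,0]],open("pending.json","w"));commit();print(env.state()["torque"])
```

```text
t 12.45 ee [533.3  30.3  36.5] cmd [533.   30.2  34.1] err [0.3 0.1 2.5] rot [ 0.11 -0.07  0.06] q [ 27.8  35.  104.7 -43.8  69.4  56.3] F [-3.8  5.5 13. ] w 11.7
[-0.15616293  0.92114017 -0.32644644]
```

Run:
```python
from mk import *
cp,cR=load()
for dz,dy in((2,0),(2,3),(2,6),(1.5,8),(1.5,9)):
    d=np.array([ey[0]*dy,ey[1]*dy,dz]);print(dz,dy,(cR.T@d/10).round(2))
```

```text
2 0 [-0.14  0.01  0.14]
2 3 [-0.35  0.03 -0.07]
2 6 [-0.56  0.05 -0.28]
1.5 8 [-0.67  0.06 -0.46]
1.5 9 [-0.74  0.07 -0.53]
```

arm_command(slide=[[-0.14,0.01,0.14],[-0.14,0.01,0.14],[-0.25,0.02,0.03],[-0.35,0.03,-0.07],[-0.46,0.04,-0.18],[-0.56,0.05,-0.28],[-0.56,0.05,-0.28]], turn=[[0,0,0],[0,0,0],[0,0,0],[0,0,0],[0,0,0],[0,0,0],[0,0,0]], grip=[255,255,255,255,255,255,255])

```text
time_s: 13.03
ee_pos: [533.5, 35.3, 36.7]
ee_rot: [5.2, 44.7, -86.3]
force: [0.7, -5.0, 5.5]
gripper_width: 11.7
```

Run:
```python
from look import *
json.dump([[-0.56,0.05,-0.28],[0,0,0]],open("pending.json","w"));commit();print(env.state()["torque"])
look("11",[535,23,12,-3.7,90])
cp,cR=load()
for dz,dy in((0,1),(0,2),(0,3)):
    d=np.array([ey[0]*dy,ey[1]*dy,dz]);print(dz,dy,(cR.T@d/10).round(2))
```

```text
t 13.0333 ee [533.5  35.3  36.7] cmd [533.4  36.1  36.1] err [ 0.1 -0.8  0.6] rot [-0.01 -0.13  0.  ] q [ 28.2  35.2 104.3 -43.5  69.8  56.3] F [ 0.7 -5.   5.5] w 11.7
[-0.84149783  0.19449595  0.165022  ]
top 300 [536.9  21.7  14.3  -3.9  90.5] 1.08
scene 99 [536.3  22.1  14.   -5.   89.9] 1.09
both [536.6  21.9  14.2  -3.7  90.4] 1.17 plate xy 7.9 32.8
0 1 [-0.07  0.01 -0.07]
0 2 [-0.14  0.01 -0.14]
0 3 [-0.21  0.02 -0.21]
```

View pics/top11.png

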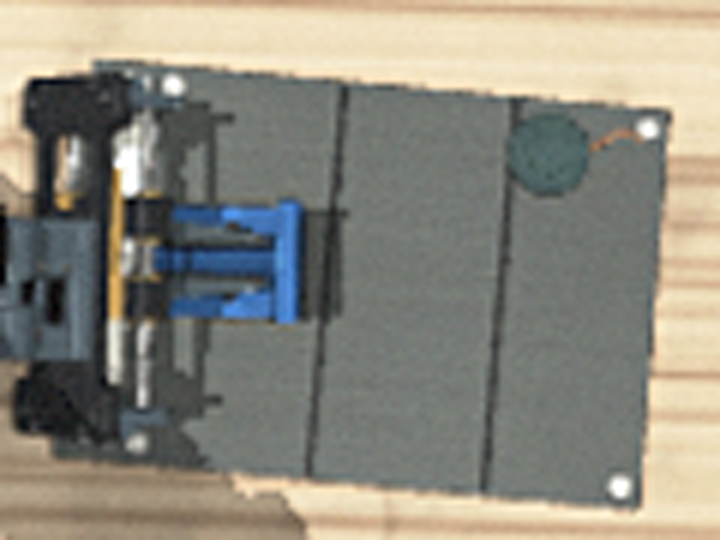

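arm_command(slide=[[-0.07,0.01,-0.07],[-0.14,0.01,-0.14],[-0.21,0.02,-0.21],[-0.21,0.02,-0.21]], turn=[[0,0,0],[0,0,0],[0,0,0],[0,0,0]], grip=[255,255,255,255])

```text
time_s: 13.47
ee_pos: [533.2, 36.4, 37.0]
ee_rot: [5.1, 44.5, -86.5]
force: [2.7, -10.0, 2.5]
gripper_width: 11.7
```

Run:
```python
from look import *
json.dump([[-0.21,0.02,-0.21],[0,0,0]],open("pending.json","w"));commit();print(env.state()["torque"])
look("12",[535,23,12,-3.7,90])
```

```text
t 13.4667 ee [533.2  36.4  37. ] cmd [533.6  39.1  36.1] err [-0.5 -2.6  0.9] rot [ 0.01 -0.34 -0.09] q [ 28.4  35.4 104.1 -43.4  70.2  56.3] F [  2.7 -10.    2.5] w 11.7
[-1.54021806 -0.21376014 -0.14281755]
top 289 [536.2  21.9  15.2  -3.8  91.1] 1.03
scene 99 [535.7  23.1  13.8  -4.4  90.8] 1.24
both [536.   22.3  14.8  -3.9  91. ] 1.15 plate xy 7.2 33.2
```

arm_command(slide=[[0.12,-0.01,0.12],[0.17,-0.02,0.12],[0.17,-0.02,0.12]], turn=[[0,0,0],[0,0,0],[0,0,0]], grip=[255,255,255])

```text
time_s: 13.82
ee_pos: [533.2, 36.2, 36.6]
ee_rot: [5.2, 44.8, -86.4]
force: [0.2, -3.7, 7.0]
gripper_width: 12.0
```

Run:
```python
from look import *
json.dump([[0.17,-0.02,0.12],[0,0,0]],open("pending.json","w"));commit();print(env.state()["torque"])
```

```text
t 13.8167 ee [533.2  36.2  36.6] cmd [533.4  37.   35.7] err [-0.2 -0.8  0.9] rot [ 0.07 -0.12 -0.05] q [ 28.3  35.3 104.2 -43.4  69.9  56.3] F [ 0.2 -3.7  7. ] w 12.0
[-0.82203348  0.31905706 -0.30240819]
```

Lightly loaded both down and toward the fence. I'll release here and back out along the fingers.

arm_command(slide=[[0,0,0],[0,0,0],[0,0,0],[0,0,0],[0,0,0],[0,0,0],[-1,0,0],[-2.5,0,0],[-4.5,0,0],[-7,0,0],[-10,0,0],[-13,0,0],[-16,0,0],[-16,0,0]], turn=[[0,0,0],[0,0,0],[0,0,0],[0,0,0],[0,0,0],[0,0,0],[0,0,0],[0,0,0],[0,0,0],[0,0,0],[0,0,0],[0,0,0],[0,0,0],[0,0,0]], grip=[235,200,170,140,140,140,140,140,140,140,140,140,140,140])

```text
time_s: 14.98
ee_pos: [528.1, 155.2, 152.2]
ee_rot: [5.9, 45.2, -85.6]
force: [1.1, 0.3, -0.4]
gripper_width: 41.1
```

Run:
```python
from look import *
json.dump([[-16,0,0],[0,0,0]],open("pending.json","w"));commit()
q=look("13",[535,23,12,-3.7,90])
```

```text
t 14.9833 ee [528.1 155.2 152.2] cmd [526.1 150.2 148.6] err [2.  5.  3.6] rot [0.19 0.42 0.45] q [ 37.7  31.4  89.8 -36.1  87.8  50.3] F [ 1.1  0.3 -0.4] w 41.1
top 485 [5.345e+02 2.240e+01 1.230e+01 2.000e-01 9.020e+01] 1.13
scene 82 [5.343e+02 2.280e+01 1.120e+01 2.000e-01 9.020e+01] 0.94
both [ 5.349e+02  2.250e+01  1.200e+01 -1.000e-01  9.020e+01] 1.09 plate xy 6.1 33.4
```

View pics/scene13.png

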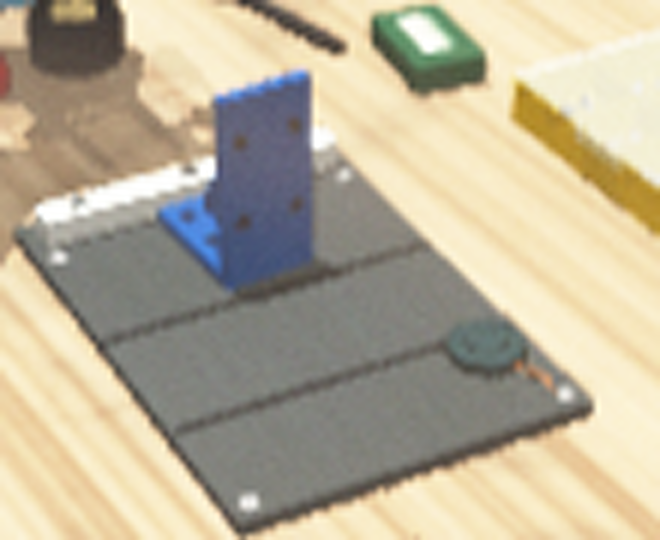

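View pics/top13.png

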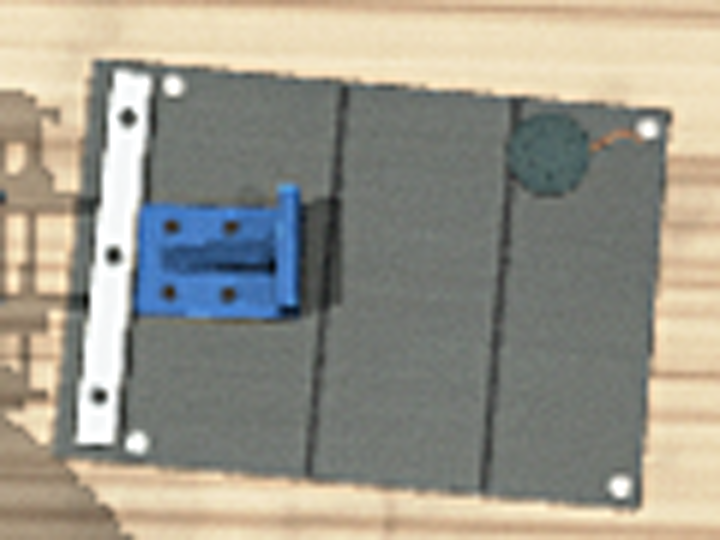

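```bash
cat >> mk.py <<'E'
a30=np.radians(30)
def push(tipx,tipy,z,yawp=-3.72,a=a30):
    M=R.from_euler('z',yawp,degrees=True).as_matrix()
    tx=np.array([0,np.sin(a),-np.cos(a)]);ty=np.array([1.,0,0])
    Rm=M@np.stack([tx,ty,np.cross(tx,ty)],1)
    p=np.array([*(c+tipx*ex+tipy*ey),z])+Rm[:,0]*22
    return p,Rm
E
python3 - <<'E'
from mk import *
check()
cp,cR=load()
up=(cR.T@np.array([0,0,12.])).round(1);print("up",up)
print(rel(cp,cR,*push(6,-25,250)))
E
```

```text
t 15.0833 ee [526.3 151.4 149. ] cmd [526.1 150.2 148.6] err [0.1 1.2 0.4] rot [0.01 0.13 0.12] q [ 37.5  31.5  90.3 -36.1  87.7  50.3] F [-0.   0.2 -0.5] w 41.1
up [-8.5  0.8  8.5]
([6.59, 1.09, 18.15], [0.0601, 1.306, -0.078])
```

arm_command(slide=[[-2.5,0.2,2.5],[-5.5,0.5,5.5],[-8.5,0.8,8.5],[-8.5,0.8,8.5],[6.6,1.1,18.2],[6.6,1.1,18.2],[6.6,1.1,18.2],[6.6,1.1,18.2],[6.6,1.1,18.2],[6.6,1.1,18.2],[6.6,1.1,18.2],[6.6,1.1,18.2],[6.6,1.1,18.2],[6.6,1.1,18.2],[6.6,1.1,18.2],[6.6,1.1,18.2],[6.6,1.1,18.2],[6.6,1.1,18.2],[6.6,1.1,18.2]], turn=[[0,0,0],[0,0,0],[0,0,0],[0,0,0],[0.06,1.306,-0.078],[0.06,1.306,-0.078],[0.06,1.306,-0.078],[0.06,1.306,-0.078],[0.06,1.306,-0.078],[0.06,1.306,-0.078],[0.06,1.306,-0.078],[0.06,1.306,-0.078],[0.06,1.306,-0.078],[0.06,1.306,-0.078],[0.06,1.306,-0.078],[0.06,1.306,-0.078],[0.06,1.306,-0.078],[0.06,1.306,-0.078],[0.06,1.306,-0.078]], grip=[140,140,140,140,140,140,140,140,140,140,140,140,140,140,140,140,140,140,140])

```text
time_s: 16.67
ee_pos: [531.6, -24.2, 231.4]
ee_rot: [179.9, 60.0, 86.3]
force: [0.7, 0.7, -0.2]
gripper_width: 41.1
```

Run:
```python
from look import *
json.dump([[6.6,1.1,18.2],[0.06,1.306,-0.078]],open("pending.json","w"));commit()
q=look("14",[535,23,12,-1,90])
cp,cR=load()
for a in((6,-25,100),(6,-15,26),(6,5,26)): print(rel(cp,cR,*push(*a)))
```

```text
t 16.6667 ee [531.6 -24.2 231.4] cmd [531.8 -25.2 231.2] err [-0.2  1.   0.2] rot [-0.1  -0.03  0.  ] q [-22.6  17.1  92.4  28.5  82.1 -25.9] F [ 0.7  0.7 -0.2] w 41.1
top 489 [535.8  21.8  12.7  -0.9  90.5] 1.1
scene 71 [535.5  23.3  11.8  -0.6  90.6] 0.96
both [535.8  22.   12.5  -1.   90.5] 1.13 plate xy 7.0 32.9
([13.03, -0.01, 7.48], [0.0001, 0.0, 0.0])
([19.94, -0.01, 10.31], [0.0001, 0.0, 0.0])
([20.94, -0.01, 8.58], [0.0001, 0.0, 0.0])
```

View pics/scene14.png

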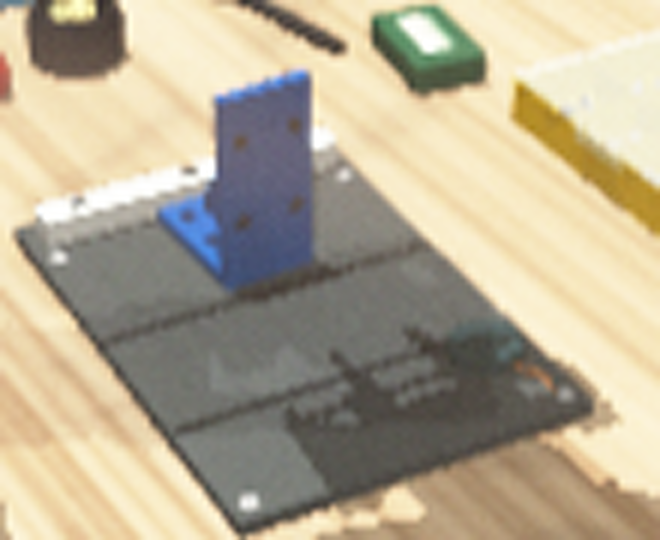

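View pics/top14.png

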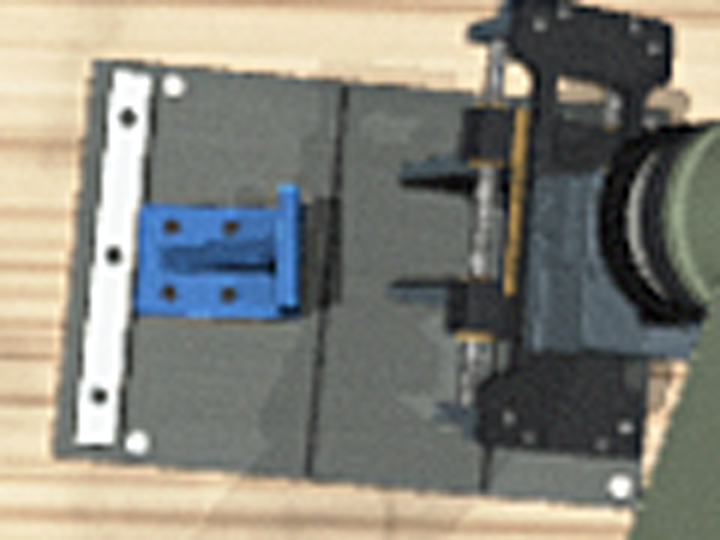

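arm_command(slide=[[3.5,0,2],[7,0,4],[10,0,6],[13,0,7.5],[16,0,9],[18.5,0,10],[19.9,0,10.3],[20.2,0,9.8],[20.6,0,9.2],[20.9,0,8.6],[20.9,0,8.6]], turn=[[0,0,0],[0,0,0],[0,0,0],[0,0,0],[0,0,0],[0,0,0],[0,0,0],[0,0,0],[0,0,0],[0,0,0],[0,0,0]], grip=[140,140,140,140,140,140,140,140,140,140,140])

```text
time_s: 17.68
ee_pos: [534.6, 6.2, 8.7]
ee_rot: [179.7, 60.0, 86.1]
force: [-0.1, 0.2, -0.2]
gripper_width: 41.1
```

Run:
```python
from look import *
json.dump([[20.9,0,8.6],[0,0,0]],open("pending.json","w"));commit()
q=look("15",[535,23,12,-1,90])
cp,cR=load()
for y in(10,15,17,19,21,23): print(y,rel(cp,cR,*push(6,y,26))[0])
```

```text
t 17.6833 ee [534.6   6.2   8.7] cmd [533.7   4.8   7.2] err [0.9 1.5 1.5] rot [-0.18  0.02  0.09] q [-19.6  30.1 109.1  35.8  55.4 -40.5] F [-0.1  0.2 -0.2] w 41.1
top 492 [ 5.351e+02  2.170e+01  1.240e+01 -1.000e-01  9.030e+01] 1.12
scene 18 [535.5  20.5  11.2   0.9  89.8] 0.65
both [ 5.352e+02  2.180e+01  1.240e+01 -2.000e-01  9.030e+01] 1.1 plate xy 6.5 32.6
10 [0.29, -0.01, -0.46]
15 [0.54, -0.01, -0.89]
17 [0.64, -0.01, -1.06]
19 [0.74, -0.01, -1.23]
21 [0.84, -0.01, -1.41]
23 [0.94, -0.01, -1.58]
```

View pics/scene15.png

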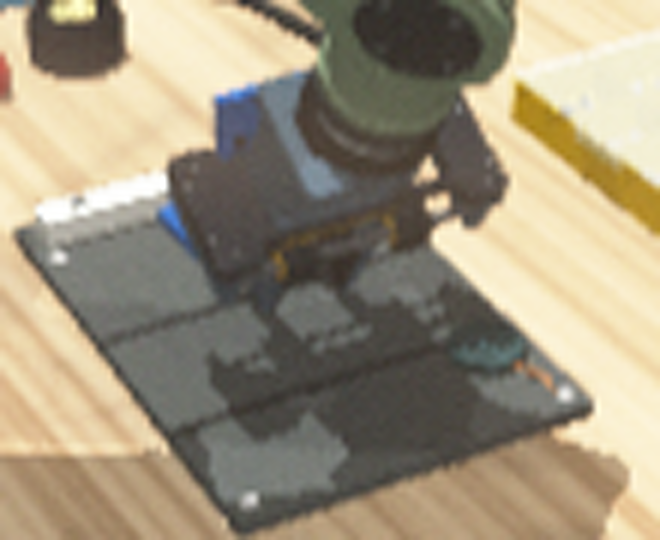

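View pics/top15.png

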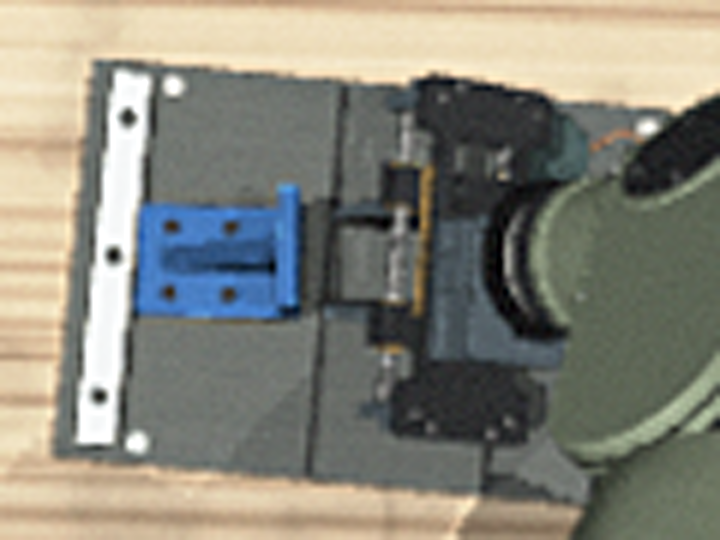

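arm_command(slide=[[0.2,0,-0.3],[0.35,0,-0.55],[0.45,0,-0.75],[0.54,0,-0.9],[0.64,0,-1.06],[0.64,0,-1.06]], turn=[[0,0,0],[0,0,0],[0,0,0],[0,0,0],[0,0,0],[0,0,0]], grip=[140,140,140,140,140,140])

```text
time_s: 18.28
ee_pos: [534.5, 17.5, 6.8]
ee_rot: [180.0, 60.0, 86.3]
force: [0.6, -0.7, -0.7]
gripper_width: 41.2
```

Run:
```python
from look import *
json.dump([[0.64,0,-1.06],[0,0,0]],open("pending.json","w"));commit();print(env.state()["torque"])
q=look("16",[535,23,12,-1,90])
cp,cR=load()
for y in(17,18,19,20,21,23): print(y,rel(cp,cR,*push(6,y,26))[0])
```

```text
t 18.2833 ee [534.5  17.5   6.8] cmd [534.5  17.1   7. ] err [-0.   0.4 -0.2] rot [-0.01  0.04 -0.01] q [-18.4  30.1 109.6  36.4  54.7 -39.9] F [ 0.6 -0.7 -0.7] w 41.2
[-0.33834389  0.08178592  0.02909917]
top 490 [ 5.353e+02  2.150e+01  1.270e+01 -4.000e-01  9.040e+01] 1.23
scene 11 [536.4  23.5  12.6  -3.1  89.7] 0.54
both [ 5.354e+02  2.150e+01  1.260e+01 -5.000e-01  9.030e+01] 1.21 plate xy 6.7 32.5
17 [0.0, -0.01, -0.0]
18 [0.05, -0.01, -0.09]
19 [0.1, -0.01, -0.17]
20 [0.15, -0.01, -0.26]
21 [0.2, -0.01, -0.35]
23 [0.3, -0.01, -0.52]
```

View pics/top16.png

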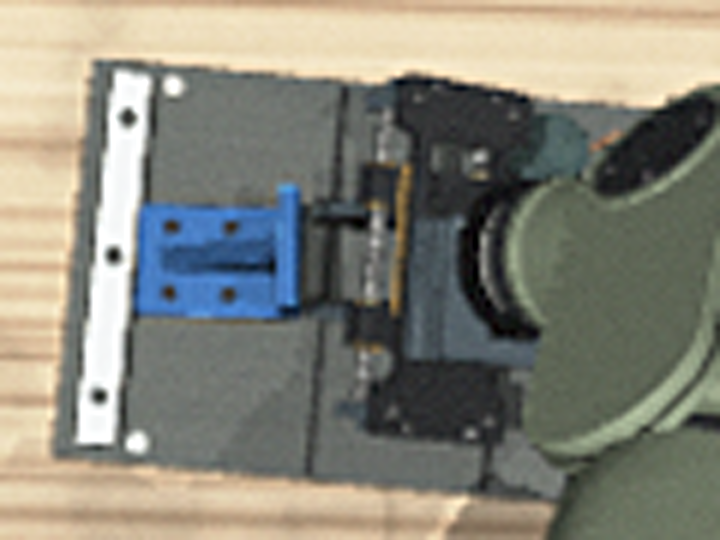

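arm_command(slide=[[0.05,0,-0.09],[0.1,0,-0.17],[0.15,0,-0.26],[0.2,0,-0.35],[0.2,0,-0.35]], turn=[[0,0,0],[0,0,0],[0,0,0],[0,0,0],[0,0,0]], grip=[140,140,140,140,140])

```text
time_s: 18.8
ee_pos: [534.7, 20.0, 6.6]
ee_rot: [179.9, 60.1, 86.3]
force: [-2.4, -6.2, 1.8]
gripper_width: 41.2
```

Run:
```python
from look import *
json.dump([[0.2,0,-0.35],[0,0,0]],open("pending.json","w"));commit();print(env.state()["torque"])
q=look("17",[535,23,12,-1,90])
```

```text
t 18.8 ee [534.7  20.    6.6] cmd [534.8  21.1   7. ] err [-0.1 -1.2 -0.4] rot [-0.11 -0.13  0.01] q [-18.1  30.  109.7  36.4  54.5 -39.8] F [-2.4 -6.2  1.8] w 41.2
[-1.14527938  0.42674147  0.29113956]
top 489 [5.347e+02 2.270e+01 1.210e+01 1.000e-01 9.000e+01] 1.08
scene 11 [535.6  22.3  28.3 -24.   90. ] 0.21
both [534.8  22.7  12.1   0.   90. ] 1.07 plate xy 6.0 33.6
```

Run:
```python
from look import *
im=cv2.imread("pics/top17f.png");cv2.imwrite("pics/t17z.png",cv2.resize(im[190:225,205:255],None,fx=16,fy=16,interpolation=cv2.INTER_NEAREST))
X=cloud("top",np.load("pics/top17.npy"))
for r in range(195,221,2): print(r,[(int(a[1]),int(a[2])) for a in X[r,212:224]], X[r,217,0].round())
```

```text
195 [(129, 32), (125, 34), (122, 37), (119, 31), (116, 32), (113, 30), (111, 18), (108, 9), (105, 14), (102, 8), (98, 10), (95, 11)] 576.0
197 [(129, 31), (125, 34), (122, 29), (119, 34), (116, 31), (113, 29), (111, 12), (108, 13), (105, 10), (101, 17), (98, 7), (95, 5)] 570.0
199 [(128, 33), (125, 32), (122, 35), (118, 38), (115, 35), (112, 33), (110, 20), (107, 23), (104, 18), (100, 23), (97, 22), (93, 26)] 563.0
201 [(128, 31), (125, 31), (122, 30), (118, 34), (115, 31), (112, 28), (110, 24), (107, 19), (104, 18), (100, 19), (96, 26), (93, 23)] 557.0
203 [(128, 35), (125, 30), (122, 26), (118, 34), (115, 32), (113, 21), (109, 22), (106, 22), (103, 20), (100, 22), (96, 22), (93, 20)] 551.0
205 [(127, 34), (124, 35), (121, 33), (118, 29), (115, 32), (113, 14), (109, 26), (106, 20), (103, 16), (99, 22), (97, 18), (93, 19)] 545.0
207 [(127, 32), (124, 32), (121, 32), (118, 28), (115, 31), (113, 14), (109, 22), (106, 20), (103, 19), (99, 21), (95, 28), (92, 33)] 539.0
209 [(127, 31), (124, 33), (122, 24), (118, 30), (114, 31), (112, 20), (109, 20), (106, 17), (103, 18), (99, 21), (95, 34), (91, 38)] 532.0
211 [(127, 32), (124, 29), (120, 32), (117, 31), (114, 33), (112, 22), (109, 20), (105, 21), (102, 21), (99, 21), (96, 21), (92, 20)] 525.0
213 [(127, 31), (124, 31), (121, 28), (117, 29), (114, 25), (111, 25), (108, 20), (105, 22), (102, 24), (98, 28), (96, 17), (92, 21)] 518.0
215 [(127, 31), (123, 34), (120, 28), (117, 31), (115, 19), (111, 24), (108, 21), (105, 22), (102, 20), (99, 19), (95, 20), (92, 23)] 512.0
217 [(126, 32), (123, 32), (120, 32), (117, 30), (115, 15), (111, 20), (108, 19), (105, 21), (102, 20), (98, 26), (95, 24), (91, 24)] 506.0
219 [(126, 31), (123, 33), (120, 28), (116, 30), (115, 9), (112, 11), (108, 13), (105, 15), (102, 11), (99, 14), (96, 9), (92, 9)] 500.0
```

View pics/t17z.png

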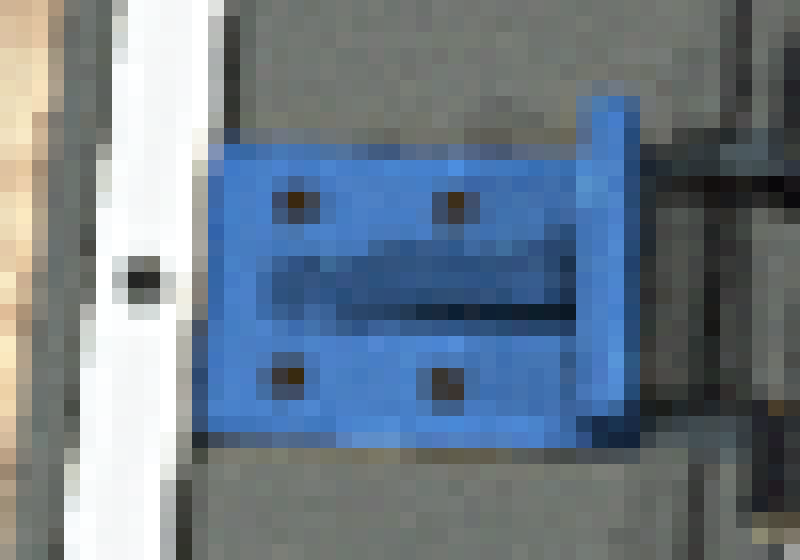

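Run:
```python
from look import *
cp,cR=load()
for a in((6,10,26),(-14,10,26),(-14,17,26),(-14,19,26),(-14,21,26),(-14,23,26)): print(a,rel(cp,cR,*push(*a))[0])
```

```text
(6, 10, 26) [-0.55, -0.01, 0.95]
(-14, 10, 26) [-0.55, -2.01, 0.95]
(-14, 17, 26) [-0.2, -2.01, 0.35]
(-14, 19, 26) [-0.1, -2.01, 0.18]
(-14, 21, 26) [0.0, -2.01, 0.0]
(-14, 23, 26) [0.1, -2.01, -0.17]
```

arm_command(slide=[[-0.3,0,0.5],[-0.55,0,0.95],[-0.55,-1,0.95],[-0.55,-2,0.95],[-0.55,-2,0.95],[-0.55,-2,0.95],[-0.4,-2,0.7],[-0.2,-2,0.35],[-0.1,-2,0.18],[-0.1,-2,0.18]], turn=[[0,0,0],[0,0,0],[0,0,0],[0,0,0],[0,0,0],[0,0,0],[0,0,0],[0,0,0],[0,0,0],[0,0,0]], grip=[140,140,255,255,255,255,255,255,255,255])

```text
time_s: 19.73
ee_pos: [514.7, 20.7, 6.7]
ee_rot: [179.9, 60.0, 86.3]
force: [-1.0, -1.7, 0.7]
gripper_width: 0.4
```

Run:
```python
from look import *
json.dump([[-0.1,-2,0.18],[0,0,0]],open("pending.json","w"));commit();print(env.state()["torque"])
q=look("18",[535,23,12,-1,90])
im=cv2.imread("pics/top18f.png");cv2.imwrite("pics/t18z.png",cv2.resize(im[190:225,205:255],None,fx=16,fy=16,interpolation=cv2.INTER_NEAREST))
```

```text
t 19.7333 ee [514.7  20.7   6.7] cmd [514.7  20.4   7. ] err [ 0.   0.3 -0.2] rot [-0.08 -0.01 -0.02] q [-18.8  28.8 112.3  36.8  53.7 -41.2] F [-1.  -1.7  0.7] w 0.4
[-0.57407304  0.23919256  0.11492036]
top 487 [5.347e+02 2.190e+01 1.260e+01 1.000e-01 9.050e+01] 1.04
scene 1 [535.  -11.5  11.4  -1.1  87.9] 0.0
both [5.347e+02 2.180e+01 1.260e+01 1.000e-01 9.050e+01] 1.04 plate xy 6.0 32.7
```

View pics/t18z.png

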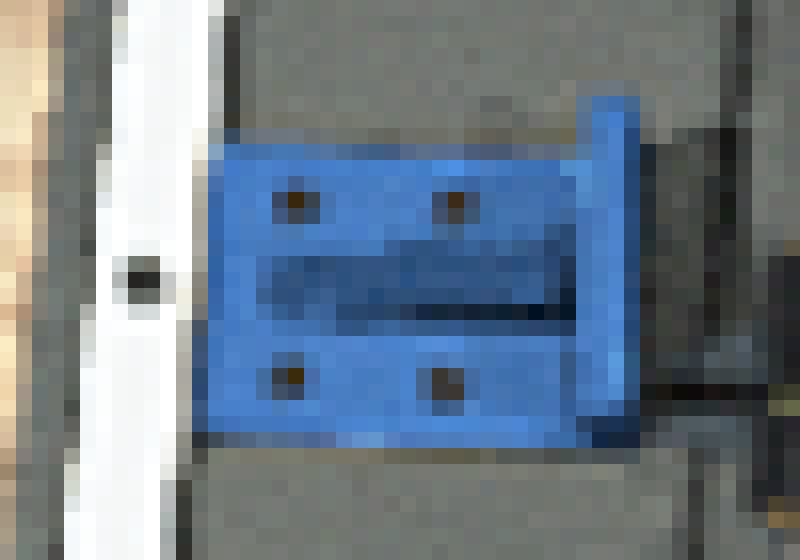

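arm_command(slide=[[0.05,0,-0.09],[0.1,0,-0.17],[0.15,0,-0.26],[0.2,0,-0.35],[0.2,0,-0.35]], turn=[[0,0,0],[0,0,0],[0,0,0],[0,0,0],[0,0,0]], grip=[255,255,255,255,255])

```text
time_s: 20.25
ee_pos: [515.0, 21.6, 6.5]
ee_rot: [179.7, 60.3, 86.2]
force: [-4.7, -13.8, 5.6]
gripper_width: 0.1
```

Run:
```python
from look import *
json.dump([[0.2,0,-0.35],[0,0,0]],open("pending.json","w"));commit();print(env.state()["torque"])
q=look("19",[535,23,12,-1,90])
im=cv2.imread("pics/top19f.png");cv2.imwrite("pics/t19z.png",cv2.resize(im[190:225,205:255],None,fx=16,fy=16,interpolation=cv2.INTER_NEAREST))
```

```text
t 20.25 ee [515.   21.6   6.5] cmd [515.   24.4   7. ] err [ 0.  -2.8 -0.4] rot [-0.17 -0.29  0.06] q [-18.5  28.7 112.4  36.7  53.3 -41. ] F [ -4.7 -13.8   5.6] w 0.1
[-1.86664756  0.89002491  0.57469222]
top 487 [ 5.348e+02  2.310e+01  1.190e+01 -2.000e-01  8.980e+01] 1.13
scene 2 [535.   30.8  13.1  -1.   47.7] 0.0
both [ 5.348e+02  2.310e+01  1.190e+01 -2.000e-01  8.980e+01] 1.14 plate xy 6.0 34.0
```

View pics/t19z.png

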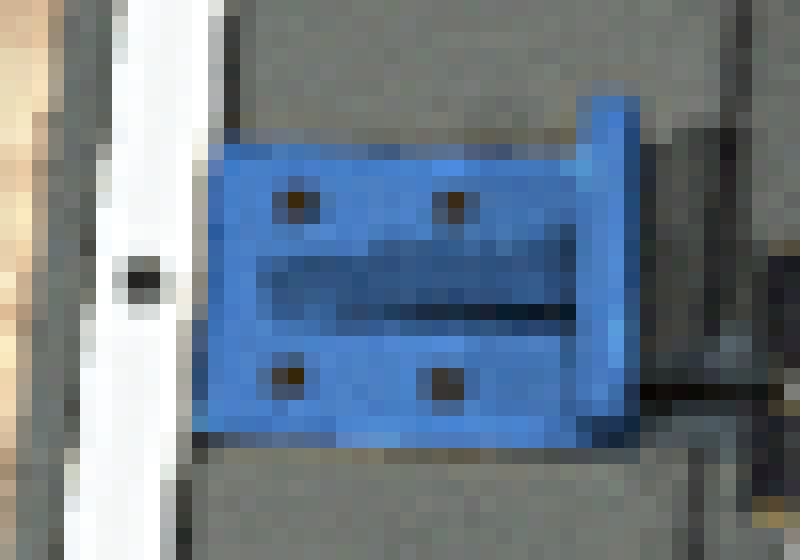

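```bash
cat > sil.py <<'E'
from look import *
from scipy.optimize import minimize
SS=8
def render(boxes,shape,off,n="top"):
    m=np.zeros((shape[0]*SS,shape[1]*SS),np.uint8)
    for V in boxes:
        u=(proj(n,V)-off+0.5)*SS-0.5
        h=cv2.convexHull(np.round(u*16).astype(np.int32));cv2.fillConvexPoly(m,h,255,cv2.LINE_8,4)
    return cv2.resize(m,(shape[1],shape[0]),interpolation=cv2.INTER_AREA)/255.
def bx(lo,hi): return np.array([[a,b,cc] for a in(lo[0],hi[0]) for b in(lo[1],hi[1]) for cc in(lo[2],hi[2])],float)
PARTS=[bx([-30,-130,0],[30,0,10]),bx([-30,-10,0],[30,0,90])]
def partV(q):
    Rm=R.from_euler('zx',[q[2],-90],degrees=True)
    return [Rm.apply(P)+[q[0],q[1],12] for P in PARTS]
def fenceV(q):
    V=bx([-100,0,20-20],[100,20,20]);Rm=R.from_euler('z',q[2],degrees=True)
    V[:,2]=np.where(V[:,2]>0,32,32)
    return [Rm.apply(V)+[q[0],q[1],0]]
def fitp(im,win,alpha,gen,q0):
    x0,y0,x1,y1=win
    a=alpha[y0:y1,x0:x1]
    f=lambda q:((render(gen(q),a.shape,np.array([x0,y0]))-a)**2).sum()
    best=None
    for dy in(-2,2):
        s=np.array([q0+np.array(d) for d in([0,0,0],[3,0,0],[0,3+dy,0],[0,0,4.])])
        r=minimize(f,q0,method='Nelder-Mead',options=dict(initial_simplex=s,xatol=.02,fatol=1e-3))
        if best is None or r.fun<best.fun: best=r
    return best
def run(k,part=True):
    im=cv2.imread(f"pics/top{k}f.png").astype(float)
    br=im[...,0]-im[...,2]
    al=np.clip((br-5)/50,0,1)
    wh=np.clip((im.min(2)-140)/90,0,1)
    r=fitp(im,(198,168,226,248),wh,fenceV,np.array([534.,115,-3.7]))
    print("fence face mid",r.x.round(2),round(r.fun,2));F=r.x
    r=fitp(im,(208,190,245,224),al,partV,np.array([535.,22.5,-1.5]));q=r.x
    print("part",q.round(2),round(r.fun,2))
    M=R.from_euler('z',F[2],degrees=True).as_matrix()[:2,:2];Rp=R.from_euler('z',q[2],degrees=True).as_matrix()[:2,:2]
    for s in(-28,28):
        t=q[:2]+Rp@[s,90]; print("toe",s,"gap to fence",-((t-F[:2])@M)[1].round(2))
if __name__=="__main__":
    import sys
    for k in sys.argv[1:]: run(k)
E
python3 sil.py 13 17 19
```

```text
fence face mid [535.27 113.54  -3.74] 155.73
part [5.3622e+02 2.1980e+01 6.0000e-02] 17.71
toe -28 gap to fence 3.37
toe 28 gap to fence -0.35
fence face mid [535.27 113.53  -3.77] 196.51
part [ 5.3618e+02  2.2060e+01 -3.7000e-01] 15.81
toe -28 gap to fence 3.03
toe 28 gap to fence -0.29
fence face mid [535.28 113.55  -3.74] 206.12
part [ 5.3626e+02  2.2280e+01 -4.5000e-01] 16.22
toe -28 gap to fence 2.76
toe 28 gap to fence -0.45
```

arm_command(slide=[[-0.02,-0.15,0.03],[-0.02,-0.3,0.03],[-0.02,-0.45,0.03],[-0.02,-0.6,0.03],[-0.02,-0.75,0.03],[-0.02,-0.9,0.03],[-0.02,-0.9,0.03]], turn=[[0,0,0],[0,0,0],[0,0,0],[0,0,0],[0,0,0],[0,0,0],[0,0,0]], grip=[255,255,255,255,255,255,255])

```text
time_s: 20.93
ee_pos: [507.1, 23.7, 6.8]
ee_rot: [179.7, 60.1, 86.0]
force: [1.2, -6.0, 0.7]
gripper_width: 0.6
```

```bash
python3 - <<'E'
from look import *
json.dump([[-0.02,-0.9,0.03],[0,0,0]],open("pending.json","w"));commit()
q=look("20",[535,23,12,-1,90])
E
python3 sil.py 20
```

```text
t 20.9333 ee [507.1  23.7   6.8] cmd [506.   24.6   7. ] err [ 1.2 -1.  -0.2] rot [-0.03 -0.09  0.17] q [-18.7  28.2 113.5  37.2  52.9 -41.7] F [ 1.2 -6.   0.7] w 0.6
top 489 [531.3  23.   12.4  -1.3  90.5] 1.21
scene 2 [526.9  28.1  11.8  -1.7  85. ] 0.0
both [531.3  23.1  12.3  -1.4  90.5] 1.21 plate xy 2.5 33.7
fence face mid [535.29 113.53  -3.75] 211.23
part [532.41  21.81  -1.83] 41.08
toe -28 gap to fence 2.7
toe 28 gap to fence 0.82
```

View pics/top20.png

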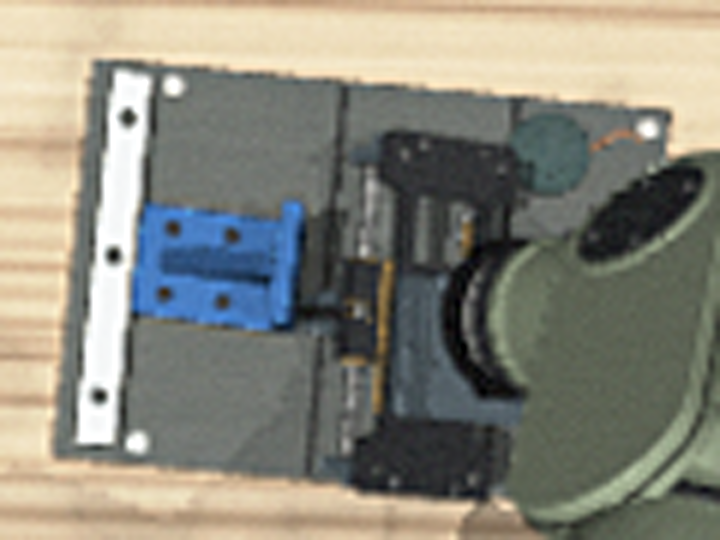

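```bash
sed -i 's/np.array(\[535.,22.5,-1.5\])/np.array([531.5,23,-3.])/' sil.py; python3 sil.py 20
python3 - <<'E'
from sil import *
im=cv2.imread("pics/top20f.png");z=cv2.resize(im[190:228,205:255],None,fx=16,fy=16,interpolation=cv2.INTER_NEAREST)
cv2.imwrite("pics/t20z.png",z)
E
```

```text
fence face mid [535.29 113.53  -3.75] 211.23
part [533.61  21.98  -2.35] 41.48
toe -28 gap to fence 2.17
toe 28 gap to fence 0.8
```

View pics/t20z.png

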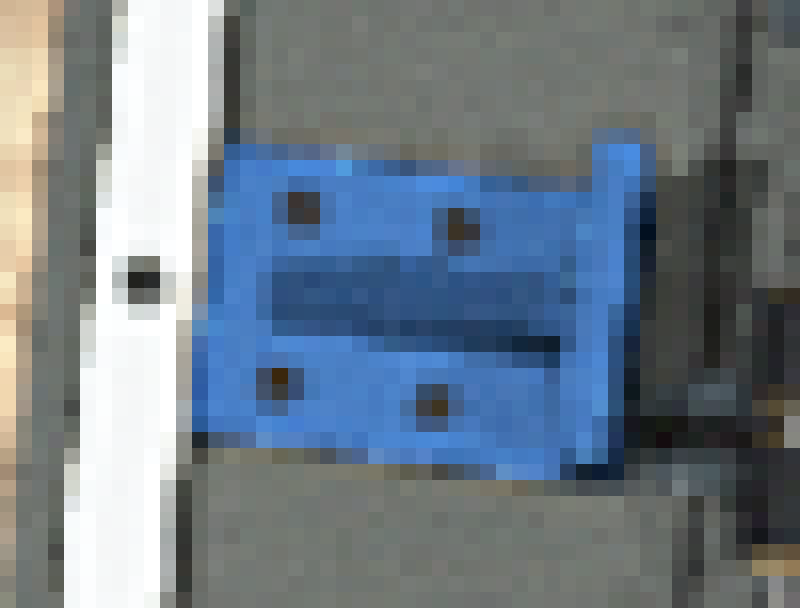

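```bash
sed -i 's/(br-5)\/50/(br-25)\/45/; s/(0,0,4.\])/X/' sil.py; sed -i 's/for dy in(-2,2):/for dy in(-2,-5,2,0):/' sil.py; python3 sil.py 13 20
```

```text
fence face mid [535.27 113.54  -3.74] 155.73
part [ 5.3597e+02  2.1650e+01 -3.4000e-01] 29.13
toe -28 gap to fence 3.48
toe 28 gap to fence 0.15
fence face mid [535.27 113.54  -3.74] 211.21
part [532.6   21.64  -2.6 ] 48.33
toe -28 gap to fence 2.45
toe 28 gap to fence 1.34
```

```bash
cat > scan.py <<'E'
from sil import *
import sys
from scipy.optimize import minimize
for k in sys.argv[1:]:
    im=cv2.imread(f"pics/top{k}f.png").astype(float);br=im[...,0]-im[...,2]
    al=np.clip((br-20)/40,0,1);x0,y0,x1,y1=206,190,246,226
    # ignore finger pixels
    a=al[y0:y1,x0:x1]
    out=[]
    for yaw in np.arange(-6,2.1,.5):
        f=lambda q:((render(partV([q[0],q[1],yaw]),a.shape,np.array([x0,y0]))-a)**2).sum()
        r=min((minimize(f,[531+dx,22.5],method='Nelder-Mead',options=dict(initial_simplex=[[531+dx,22.5],[534+dx,22.5],[531+dx,25.5]],xatol=.02)) for dx in(0,4)),key=lambda r:r.fun)
        out.append((yaw,round(r.fun,1),r.x.round(1).tolist()))
    for o in out: print(k,o)
E
python3 scan.py 13 20
```

```text
Traceback (most recent call last):
  File "scan.py", line 12, in <module>
    r=min((minimize(f,[531+dx,22.5],method='Nelder-Mead',options=dict(initial_simplex=[[531+dx,22.5],[534+dx,22.5],[531+dx,25.5]],xatol=.02)) for dx in(0,4)),key=lambda r:r.fun)
  File "scan.py", line 12, in <genexpr>
    r=min((minimize(f,[531+dx,22.5],method='Nelder-Mead',options=dict(initial_simplex=[[531+dx,22.5],[534+dx,22.5],[531+dx,25.5]],xatol=.02)) for dx in(0,4)),key=lambda r:r.fun)
           ~~~~~~~~^^^^^^^^^^^^^^^^^^^^^^^^^^^^^^^^^^^^^^^^^^^^^^^^^^^^^^^^^^^^^^^^^^^^^^^^^^^^^^^^^^^^^^^^^^^^^^^^^^^^^^^^^^^^^^^^^^^^^^^^^^
  File "scan.py", line 11, in <lambda>
    f=lambda q:((render(partV([q[0],q[1],yaw]),a.shape,np.array([x0,y0]))-a)**2).sum()
                 ~~~~~~^^^^^^^^^^^^^^^^^^^^^^^^^^^^^^^^^^^^^^^^^^^^^^^^^^
  File "sil.py", line 7, in render
    u=(proj(n,V)-off+0.5)*SS-0.5
       ~~~~^^^^^
  File "h.py", line 9, in proj
    c=env.calibration(n);M=c["camera_from_world"];P=np.atleast_2d(P)
ValueError: time passes only in moves, steps and waits
```

```bash
python3 - <<'E'
from workcell import env
import pickle
try:
    pickle.dump({n:env.calibration(n) for n in("top","scene")},open("cal.pkl","wb"))
    print(env.state()["time_s"])
except Exception as e: print(e)
E
sed -i 's/^def cloud/import pickle\nCAL=pickle.load(open("\.\/cal.pkl","rb"))\ndef cloud/; s/env.calibration(n)/CAL[n]/' h.py
timeout 300 python3 scan.py 13 20
```

```text
21.0333
13 (np.float64(-6.0), np.float64(50.2), [536.9, 22.7])
13 (np.float64(-5.5), np.float64(49.2), [537.0, 22.7])
13 (np.float64(-5.0), np.float64(46.6), [536.8, 22.6])
13 (np.float64(-4.5), np.float64(43.5), [536.9, 22.7])
13 (np.float64(-4.0), np.float64(41.1), [536.7, 22.7])
13 (np.float64(-3.5), np.float64(38.6), [536.7, 22.7])
13 (np.float64(-3.0), np.float64(35.6), [536.4, 22.7])
13 (np.float64(-2.5), np.float64(34.2), [536.4, 22.7])
13 (np.float64(-2.0), np.float64(33.0), [536.4, 22.8])
13 (np.float64(-1.5), np.float64(31.0), [536.3, 22.7])
13 (np.float64(-1.0), np.float64(29.8), [536.2, 22.7])
13 (np.float64(-0.5), np.float64(29.4), [536.1, 22.7])
13 (np.float64(0.0), np.float64(29.2), [536.0, 22.8])
13 (np.float64(0.5), np.float64(30.1), [535.9, 22.8])
13 (np.float64(1.0), np.float64(30.9), [535.9, 22.8])
13 (np.float64(1.5), np.float64(31.8), [535.8, 22.8])
13 (np.float64(2.0), np.float64(33.6), [535.8, 22.8])
20 (np.float64(-6.0), np.float64(57.4), [534.1, 22.9])
20 (np.float64(-5.5), np.float64(56.2), [534.5, 22.6])
20 (np.float64(-5.0), np.float64(54.2), [534.3, 22.6])
20 (np.float64(-4.5), np.float64(52.0), [534.0, 22.6])
20 (np.float64(-4.0), np.float64(50.6), [534.0, 22.5])
20 (np.float64(-3.5), np.float64(49.6), [533.9, 22.5])
20 (np.float64(-3.0), np.float64(49.0), [533.6, 22.4])
20 (np.float64(-2.5), np.float64(48.9), [533.6, 22.4])
20 (np.float64(-2.0), np.float64(49.1), [532.8, 22.4])
20 (np.float64(-1.5), np.float64(49.3), [532.8, 22.4])
20 (np.float64(-1.0), np.float64(50.0), [532.3, 22.4])
20 (np.float64(-0.5), np.float64(51.6), [532.3, 22.4])
20 (np.float64(0.0), np.float64(52.8), [532.3, 22.3])
20 (np.float64(0.5), np.float64(53.9), [532.2, 22.3])
20 (np.float64(1.0), np.float64(55.6), [532.1, 22.2])
20 (np.float64(1.5), np.float64(56.6), [532.3, 22.4])
20 (np.float64(2.0), np.float64(57.8), [532.2, 22.3])
```

Run:
```python
from mk import *
cp,cR=load()
for a in((-23,5,26),(2,5,26),(2,17,26),(2,20,26),(2,23,26),(2,5,60)): print(a,rel(cp,cR,*push(*a))[0])
```

```text
(-23, 5, 26) [-0.88, -0.01, 1.53]
(2, 5, 26) [-0.88, 2.49, 1.53]
(2, 17, 26) [-0.28, 2.49, 0.49]
(2, 20, 26) [-0.13, 2.49, 0.23]
(2, 23, 26) [0.02, 2.49, -0.03]
(2, 5, 60) [-3.82, 2.49, -0.17]
```

arm_command(slide=[[-0.4,0,0.7],[-0.88,0,1.53],[-1.3,0.8,2.3],[-1.3,1.6,2.3],[-1.3,2.5,2.3],[-1.3,2.5,2.3]], turn=[[0,0,0],[0,0,0],[0,0,0],[0,0,0],[0,0,0],[0,0,0]], grip=[255,255,200,140,140,140])

```text
time_s: 21.53
ee_pos: [531.9, -3.7, 6.6]
ee_rot: [179.7, 60.0, 86.0]
force: [-0.7, 0.9, 0.2]
gripper_width: 24.3
```

```bash
python3 - <<'E'
from look import *
json.dump([[-1.3,2.5,2.3],[0,0,0]],open("pending.json","w"));commit()
q=look("21",[535,23,12,-1,90])
im=cv2.imread("pics/top21f.png");z=cv2.resize(im[190:228,205:255],None,fx=16,fy=16,interpolation=cv2.INTER_NEAREST)
cv2.imwrite("pics/t21z.png",z)
E
timeout 300 python3 scan.py 21
```

```text
t 21.5333 ee [531.9  -3.7   6.6] cmd [529.2  -3.4   6.8] err [ 2.7 -0.4 -0.1] rot [-0.04  0.02  0.15] q [-20.6  30.3 109.1  35.5  55.6 -41.3] F [-0.7  0.9  0.2] w 24.3
top 492 [ 5.304e+02  2.270e+01  1.270e+01 -4.000e-01  9.040e+01] 1.38
scene 27 [509.5  19.8  11.6   2.6  91.1] 0.94
both [530.5  22.9  12.5  -0.6  90.3] 1.36 plate xy 1.8 33.4
21 (np.float64(-6.0), np.float64(58.1), [534.1, 22.6])
21 (np.float64(-5.5), np.float64(56.8), [534.5, 22.9])
21 (np.float64(-5.0), np.float64(54.8), [534.4, 22.6])
21 (np.float64(-4.5), np.float64(52.6), [534.0, 22.5])
21 (np.float64(-4.0), np.float64(51.3), [534.0, 22.5])
21 (np.float64(-3.5), np.float64(50.5), [533.9, 22.5])
21 (np.float64(-3.0), np.float64(50.1), [533.6, 22.4])
21 (np.float64(-2.5), np.float64(50.3), [532.5, 22.4])
21 (np.float64(-2.0), np.float64(49.9), [532.5, 22.4])
21 (np.float64(-1.5), np.float64(50.3), [532.3, 22.4])
21 (np.float64(-1.0), np.float64(51.1), [532.3, 22.4])
21 (np.float64(-0.5), np.float64(52.6), [532.2, 22.4])
21 (np.float64(0.0), np.float64(53.9), [532.3, 22.4])
21 (np.float64(0.5), np.float64(54.8), [532.1, 22.2])
21 (np.float64(1.0), np.float64(56.5), [532.1, 22.2])
21 (np.float64(1.5), np.float64(57.5), [532.2, 22.2])
21 (np.float64(2.0), np.float64(58.7), [532.1, 22.2])
```

View pics/t21z.png

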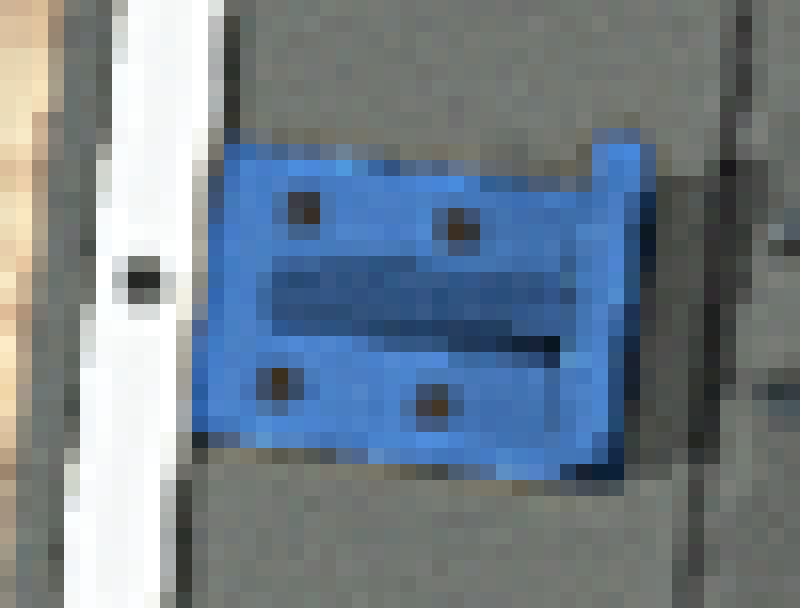

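```bash
cat > holes.py <<'E'
from look import *
import sys
def back(u,v,z,n="top"):
    cal=CAL[n];K=cal["K"];M=np.linalg.inv(cal["camera_from_world"])
    d=M[:3,:3]@np.array([(u-K[0,2])/K[0,0],-(v-K[1,2])/K[1,1],-1]);o=M[:3,3];return o+d*(z-o[2])/d[2]
for k in sys.argv[1:]:
    im=cv2.imread(f"pics/top{k}f.png").astype(float);B=im[...,0]
    H=[]
    for (zx,zy) in((301,212),(460,225),(283,382),(438,403)):
        u0,v0=205+zx/16-.5,190+zy/16-.5
        for it in range(6):
            vs,us=np.mgrid[int(round(v0))-2:int(round(v0))+3,int(round(u0))-2:int(round(u0))+3]
            w=np.clip(170-B[vs,us],0,None)*np.exp(-((us-u0)**2+(vs-v0)**2)/3);u0,v0=(w*us).sum()/w.sum(),(w*vs).sum()/w.sum()
        H.append(back(u0,v0,22)[:2])
    H=np.array(H)
    e=(H[0]-H[1]+H[2]-H[3])/2; g=(H[0]-H[2]+H[1]-H[3])/2
    yawy=np.degrees(np.arctan2(-e[0],e[1]));yawx=np.degrees(np.arctan2(g[1],g[0]))
    print(k,"holes centre",H.mean(0).round(1),"yaw from y-pairs %.2f x-pairs %.2f"%(yawy,yawx),"plate",((H.mean(0)-c)@ex).round(1),((H.mean(0)-c)@ey).round(1),np.linalg.norm(e).round(1),np.linalg.norm(g).round(1))
    # toe edge & fence edge by rows
    br=im[...,0]-im[...,2]
    L=[]
    for r in range(201,215):
        p=br[r,212:222];t=60;i=np.where((p[:-1]<t)&(p[1:]>=t))[0]
        if len(i): uu=212+i[0]+(t-p[i[0]])/(p[i[0]+1]-p[i[0]]);L.append(back(uu,r,22)[:2])
    L=np.array(L);f=np.polyfit(L[:,0],L[:,1],1)
    G=im[...,2];Fz=[]
    for r in list(range(180,197))+list(range(222,236)):
        p=G[r,212:225] if r<200 else G[r,208:222];b=212 if r<200 else 208
        i=np.where((p[:-1]>=170)&(p[1:]<170))[0]
        if len(i): uu=b+i[0]+(p[i[0]]-170)/(p[i[0]]-p[i[0]+1]);Fz.append(back(uu,r,32)[:2])
    Fz=np.array(Fz);ff=np.polyfit(Fz[:,0],Fz[:,1],1)
    print("  toe edge yaw %.2f  fence yaw %.2f"%(np.degrees(np.arctan(f[0])),np.degrees(np.arctan(ff[0]))), "gap at x=505,531,557:",[round(float(np.polyval(ff,x)-np.polyval(f,x)),2) for x in(505,531,557)])
E
python3 holes.py 13 17 19 20 21
```

```text
13 holes centre [535.9  77.4] yaw from y-pairs -0.28 x-pairs -0.26 plate 3.6 88.2 32.3 35.9
  toe edge yaw -0.09  fence yaw -3.39 gap at x=505,531,557: [5.81, 4.31, 2.81]
17 holes centre [536.   77.8] yaw from y-pairs -1.06 x-pairs -1.08 plate 3.7 88.6 32.2 35.5
  toe edge yaw -1.28  fence yaw -3.38 gap at x=505,531,557: [4.8, 3.84, 2.89]
19 holes centre [536.   77.8] yaw from y-pairs -0.92 x-pairs -0.93 plate 3.6 88.7 31.9 35.6
  toe edge yaw -1.52  fence yaw -3.37 gap at x=505,531,557: [4.59, 3.75, 2.9]
20 holes centre [533.4  78.4] yaw from y-pairs -6.10 x-pairs -5.78 plate 1.1 89.0 32.1 35.8
  toe edge yaw -4.97  fence yaw -3.38 gap at x=505,531,557: [2.33, 3.06, 3.78]
21 holes centre [533.4  78.1] yaw from y-pairs -5.79 x-pairs -6.12 plate 1.0 88.8 31.8 35.9
  toe edge yaw -5.43  fence yaw -3.38 gap at x=505,531,557: [2.24, 3.17, 4.1]
```

Run:
```python
from mk import *
cp,cR=load();check()
for a in((-3,10,26),(-3,17,26),(-3,19,26),(-3,20,26),(-2,21,26),(0,21.5,26),(2,22,26),(3,22,26)): print(a,rel(cp,cR,*push(*a)))
```

```text
t 21.6333 ee [529.6  -2.9   6.4] cmd [529.2  -3.4   6.8] err [ 0.4  0.5 -0.4] rot [-0.04  0.05 -0.03] q [-20.6  30.2 109.3  35.5  55.7 -41.3] F [ 0.5  0.  -0.8] w 32.7
(-3, 10, 26) ([0.67, -0.51, -1.21], [0.0001, 0.0, 0.0])
(-3, 17, 26) ([1.02, -0.51, -1.81], [0.0001, 0.0, 0.0])
(-3, 19, 26) ([1.12, -0.51, -1.98], [0.0001, 0.0, 0.0])
(-3, 20, 26) ([1.17, -0.51, -2.07], [0.0001, 0.0, 0.0])
(-2, 21, 26) ([1.22, -0.41, -2.16], [0.0001, 0.0, 0.0])
(0, 21.5, 26) ([1.25, -0.21, -2.2], [0.0001, 0.0, 0.0])
(2, 22, 26) ([1.27, -0.01, -2.24], [0.0001, 0.0, 0.0])
(3, 22, 26) ([1.27, 0.09, -2.24], [0.0001, 0.0, 0.0])
```

arm_command(slide=[[0.3,-0.5,-0.6],[0.67,-0.5,-1.2],[0.9,-0.5,-1.6],[1.02,-0.5,-1.8],[1.1,-0.5,-1.95],[1.17,-0.5,-2.07],[1.22,-0.4,-2.16],[1.23,-0.3,-2.18],[1.25,-0.2,-2.2],[1.25,-0.1,-2.2],[1.25,0,-2.2]], turn=[[0,0,0],[0,0,0],[0,0,0],[0,0,0],[0,0,0],[0,0,0],[0,0,0],[0,0,0],[0,0,0],[0,0,0],[0,0,0]], grip=[140,140,140,140,140,140,140,140,140,140,140])

```text
time_s: 22.55
ee_pos: [530.8, 21.9, 6.6]
ee_rot: [-180.0, 60.0, 86.3]
force: [-1.0, -1.6, -0.1]
gripper_width: 41.0
```

```bash
python3 - <<'E'
from look import *
json.dump([[1.25,0,-2.2],[0,0,0]],open("pending.json","w"));commit()
q=look("22",[535,23,12,-1,90])
E
python3 holes.py 22
```

```text
t 22.55 ee [530.8  21.9   6.6] cmd [530.8  21.9   6.9] err [-0.   0.  -0.3] rot [-0.    0.03 -0.01] q [-18.1  29.8 110.2  36.6  54.3 -40. ] F [-1.  -1.6 -0.1] w 41.0
top 481 [ 5.308e+02  2.360e+01  1.260e+01 -4.000e-01  9.000e+01] 1.14
scene 6 [507.2  26.5  10.2  11.8  88.5] 0.01
both [ 5.309e+02  2.360e+01  1.260e+01 -5.000e-01  9.000e+01] 1.14 plate xy 2.0 34.2
22 holes centre [533.1  79. ] yaw from y-pairs -3.70 x-pairs -3.51 plate 0.7 89.7 31.7 35.5
  toe edge yaw -3.80  fence yaw -3.39 gap at x=505,531,557: [2.57, 2.76, 2.94]
```

View pics/top22.png

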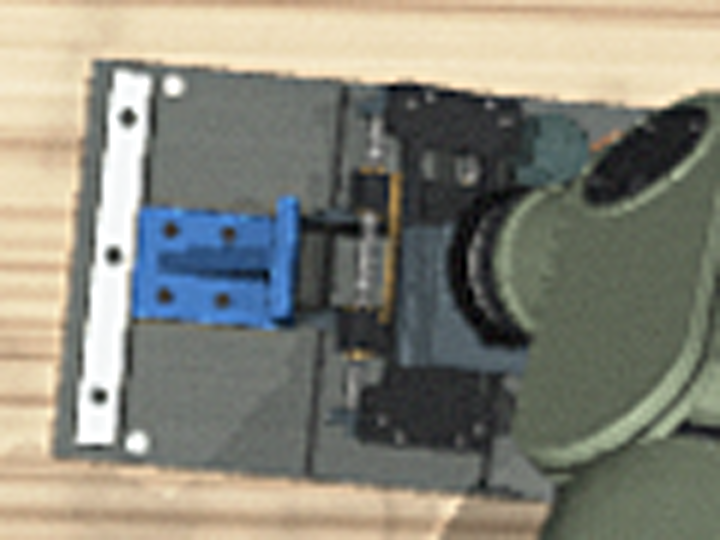

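arm_command(slide=[[0.03,0,-0.06],[0.08,0,-0.13],[0.1,0,-0.17],[0.1,0,-0.17],[0,0,0],[-0.5,0,0.85],[-1,0,1.7],[-1,0,1.7]], turn=[[0,0,0],[0,0,0],[0,0,0],[0,0,0],[0,0,0],[0,0,0],[0,0,0],[0,0,0]], grip=[140,140,140,140,140,140,140,140])

```text
time_s: 23.32
ee_pos: [530.3, 0.6, 6.9]
ee_rot: [179.9, 60.0, 86.1]
force: [0.1, 0.4, -0.6]
gripper_width: 41.0
```

```bash
python3 - <<'E'
from look import *
json.dump([[-1,0,1.7],[0,0,0]],open("pending.json","w"));commit()
q=look("23",[531,23,12,-3.6,90])
E
python3 holes.py 23
```

```text
t 23.3167 ee [530.3   0.6   6.9] cmd [529.6   2.2   7.1] err [ 0.8 -1.6 -0.2] rot [0.05 0.01 0.11] q [-20.3  30.1 109.5  35.7  55.4 -41. ] F [ 0.1  0.4 -0.6] w 41.0
top 482 [ 5.313e+02  2.360e+01  1.240e+01 -4.000e-01  9.030e+01] 1.16
scene 20 [5.154e+02 2.560e+01 1.090e+01 2.000e-01 8.930e+01] 1.1
both [531.3  23.9  12.2  -0.6  90.1] 1.19 plate xy 2.5 34.5
23 holes centre [533.   79.1] yaw from y-pairs -3.75 x-pairs -3.73 plate 0.6 89.7 31.8 35.5
  toe edge yaw -3.77  fence yaw -3.38 gap at x=505,531,557: [2.57, 2.75, 2.93]
```

arm_command(slide=[[-2,0,0.5],[-5,0,0.5],[-8,0,0.5],[-11,0,0.5],[-14,0,0.5],[-17,0,0.5],[-17,0,0.5],[-17,0,0.5]], turn=[[0,0,0],[0,0,0],[0,0,0],[0,0,0],[0,0,0],[0,0,0],[0,0,0],[0,0,0]], grip=[140,140,140,140,140,140,140,140])

```text
time_s: 24.08
ee_pos: [524.5, -87.5, 152.6]
ee_rot: [179.7, 60.0, 85.9]
force: [-0.8, 0.5, -1.4]
gripper_width: 41.0
```

```bash
python3 - <<'E'
from look import *
json.dump([[-17,0,0.5],[0,0,0]],open("pending.json","w"));commit()
q=look("24",[531,23,12,-3.6,90])
a=cv2.imread("pics/top0.png");b=cv2.imread("pics/top24f.png")
X0=cloud("top",np.load("pics/top0.npy"));print("reel mask shift check:")
E
python3 holes.py 24
```

```text
t 24.0833 ee [524.5 -87.5 152.6] cmd [523.8 -86.9 151.8] err [ 0.7 -0.6  0.8] rot [-0.04 -0.02  0.18] q [-28.7  22.3  96.7  27.9  76.3 -35.4] F [-0.8  0.5 -1.4] w 41.0
top 486 [ 5.309e+02  2.400e+01  1.220e+01 -3.000e-01  9.030e+01] 1.16
scene 74 [530.2  24.5  10.5   0.8  89.9] 1.3
both [531.2  24.2  12.   -0.6  90.2] 1.16 plate xy 2.3 34.9
reel mask shift check:
24 holes centre [533.1  79.1] yaw from y-pairs -3.71 x-pairs -3.83 plate 0.7 89.8 31.9 35.5
  toe edge yaw -3.77  fence yaw -3.38 gap at x=505,531,557: [2.45, 2.62, 2.8]
```

View pics/scene24f.png

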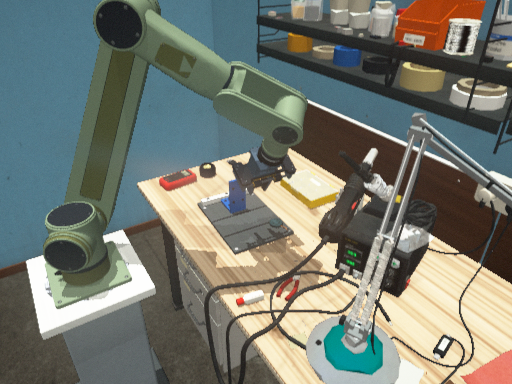

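View pics/top24f.png

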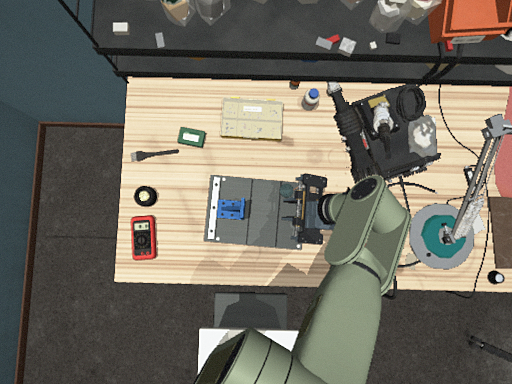

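Run:
```python
from h import *
im=cv2.imread("pics/top24f.png");z=cv2.resize(im[190:228,205:255],None,fx=16,fy=16,interpolation=cv2.INTER_NEAREST);cv2.imwrite("pics/t24z.png",z)
```

View pics/t24z.png

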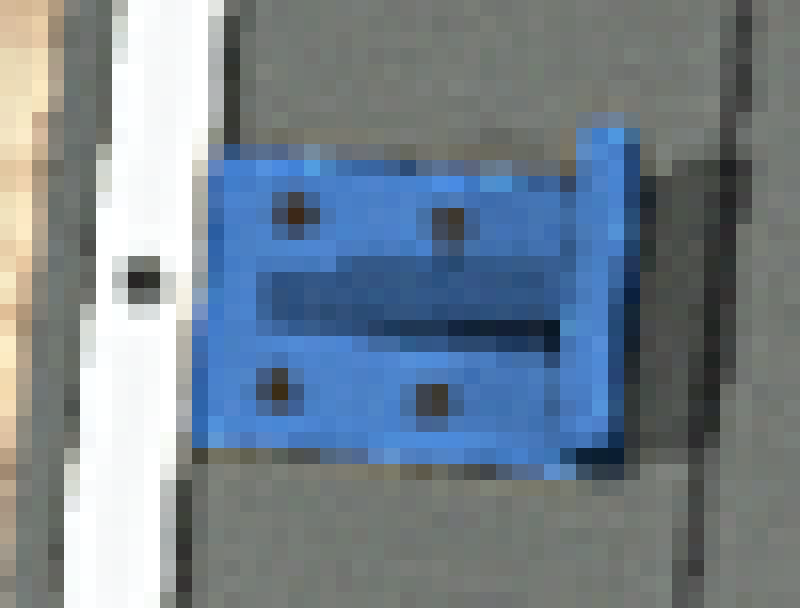

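Run:
```python
from workcell import env
print(env.state()["force"],env.state()["time_s"]);print(env.job_done())
```

```text
[-0.21599398 -1.04804567  0.76153954] 24.1833
the job is handed in; nothing more can be done
None
```

I tipped the angle plate 90° over its heel and stood it on its short leg against the fence. I then released it and handed the job in at 24.2 s. No verdict came back, so the results below are from my own last checks.

**How it went**
- **First grasp:** it closed on nothing. In the depth pictures the fingertips ended about 30 mm short of where the reported TCP put them, so I corrected for that and pinched the web (12.0 mm opening).
- **Tipping:** I tipped it slowly, with the heel commanded 4 mm above the plate. The full swing took about 4.5 s, and I lowered it until it touched.
- **Release:** the part turned about 3.5° as the fingers opened, leaving one end of the short leg about 3 mm off the fence. I pushed it square with the fingertips. The first push jammed, the next overshot by about 2°, and a two-finger push aligned with the fence brought it flush.

**Last checks**
- **Square to the fence:** the part's yaw from its four holes and its toe edge is -3.7 to -3.8°, and the fence measures -3.4 to -3.7°. A further push did not move it.
- **Upright:** the depth fit gives a tip of 90.2° with the heel at 12 mm, which is the plate's top. In plate coordinates the heel is at y ≈ 34.9 mm; 35 mm is contact with the fence.
- **Arm:** it is clear of the part.

**Disagreements and gaps**
- **Yaw:** the depth fit gave a yaw near -0.5° for the final pose. I relied on the holes, the toe edge and the picture, which agree with each other.
- **Gap to the fence:** the edge measurement reads an even 2.5–2.8 mm. It read about the same where a corner was touching, so I take it as an offset in the method.
- **Other things:** I checked them only by eye. They look unmoved, but in the last top picture the gripper partly hid the wick reel and the arm hid the pliers, which show in the scene picture.

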